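Clamp the brush in the record washer

TASK

Stand the dark bakelite brush upright in the middle of the record washer's brush clamp, on the deck between the steel jaw and the brass stop and with its long sides facing them, and let go of it. Then wind the T-handle clockwise, half turn by half turn on alternate ends, until the jaw nips the brush firmly against the stop: stop as soon as the handle goes clearly stiff and do not force it, the bakelite cracks. Move the jaw only by its handle, leave the other things where they are, and let go at the end.

Things in the scene. Friction and masses are not known exactly. Their poses are not given: they have to be found in the camera images.
- brush: Loose dark-brown bakelite brush block with a brass band and a grey bristle strip on top; 56 long (own x) x 26 wide (own y) x 30 mm tall plus 3 mm strip, 90 g. Origin at the centre of its underside, z up. It starts upright on the table and can be held across its 56 mm length.
- bed (a point): Middle of the washer's flat clamp deck, a bright aluminium inlay (66 x 112 mm), 20 mm above the table. z up, y from the jaw towards the brass stop, x level, square to y, roughly away from the robot. The brush stands with its length along x, within 18 mm of the middle in x; anywhere between jaw and stop in y, for the jaw pushes it along the deck. Its two ends face open deck, free for fingers.
- washer: Green record washer, fixed, axes as bed, origin on the table. The brass stop on its deck (56 mm wide, 34 tall, 14 thick) has its face 29 to 37 mm to +y of bed; its place differs each time and is not reported. A clear drip guard covers the far (+x) side of the handle: roof 110 to 118 mm above the table, from 52 mm beyond the handle axis on, 150 mm wide; fingers must stay out of it.
- jaw: Steel jaw, 50 mm wide (x), 32 mm tall; origin at the foot of its working (+y) face, at deck height; axes as bed. Starts 21 to 36 mm to -y of bed and slides to +y by 8 mm for each radian the T-handle turns clockwise; 3 to 6 rad are needed in all. Its face plate rides on a stiff spring, 20 N per mm (8 N per 0.05 rad of handle).
- spindle (a point): Point on the T-handle's upright axis at the height of its bar's centre, 100 mm above the table and 128 mm to -y of bed; axes as bed. Hub 26 mm across. Below the bar: a tower of 16 mm radius up to 84 mm, and a gearbox 90 mm square, top at 54 mm. Running free it takes 0.08 N m (1.4 N at 58 mm from the axis), felt either way when it rests, and stays where it is left.
- red_end (a point): Red-capped end of the T-handle's chromed bar, on its centre line 66 mm from spindle; bar 12 mm thick, 144 mm over all, its other end plain. Clockwise from above closes the jaw. Once the brush is on the stop the torque climbs fast, 0.08 N m more (1.4 N at 58 mm) for each 10 N on the brush. Stop at 0.15 to 0.22 N m in all: below 5 N the brush is loose, above 40 N it cracks.
- weight: Pewter record weight, 72 mm wide, 48 mm tall; a bystander, not to be moved. Origin at its underside (screwdriver: on its length).
- level: Brass bubble level with a green glass, 90 x 22 x 20 mm; a bystander, not to be moved. Origin at its underside (screwdriver: on its length).
- screwdriver: Jeweller's screwdriver with a blue handle, 130 mm long; a bystander, not to be moved. Origin at its underside (screwdriver: on its length).
- fluid: Closed amber bottle, 52 mm wide, 130 mm tall; a bystander, not to be moved. Origin at its underside (screwdriver: on its length).
- cup: Blue mug, 70 mm wide, 80 mm tall; a bystander, not to be moved. Origin at its underside (screwdriver: on its length).
Things that resemble listed ones, but are neither listed nor needed, are in the scene too. What is meant by the brush is not pink or turquoise, and is the larger of those in its own colour.

How it is judged:
By the outcome, as a careful person would: the job done as asked, in the order asked, and still so for the second after the job is handed in, with the robot touching nothing.
It also fails if it takes over 72 s, if anything falls off the work surface, if the arm or the gripper's body presses on something with over 40 N, if the wrist force passes 120 N, or if a joint passes its speed limit or range.

ROBOT

A 6-joint arm with a two-finger parallel gripper is mounted at the origin on the work surface. World frame = base frame: x ahead of the robot, y to its left, z up, the work surface at z = 0. Lengths are in m, angles in rad, forces in N, time in s.
With the tool pointing down it reaches from about 0.275 to 0.775 m from the base axis. Payload 14.6 kg.
Tool frame: the origin (TCP) lies midway between the tips of the shut fingers; the grasp point (between the pads) lies behind it (r.tcp_to_grasp is the y of the grasp point in the tool frame, in m); y points along the fingers, x is the direction in which the jaws open and shut, and the axes are right-handed (so a half turn about y gives the same grasp; the last joint's range is limited). The gripper opens to 85 mm and grips with 20 to 120 N. Pads are 22 mm wide; open, the fingers measure 114 mm over their backs; the gripper's body (76 mm by 85 mm) begins 54 mm behind the grasp point. The pads swing forward as they close: fully open they stand 13 mm farther back than shut.
Start: joints at [1.186, 0.263, -0.048, 1.259, 0, 1.415], TCP at [0.12, 0.511, 0.231] pointing down, gripper open.
Joint ranges: [-2.65, 2.65], [-0.89, 1.7], [-1.18, 1.37], [-2.13, 2.11], [-1.35, 1.29], [-3.14, 3.14]. Speed limits (rad/s): [1.89, 1.89, 2.57, 2.79, 3.14, 3.14].

INTERFACE

Orientations are given as a 3x3 rotation matrix whose columns are the frame's x, y, z axes.
In Python, from plant import monitor, eyes, job, models, r gives the robot as it stands.
- The arm moves only by the tool play_rows, never from a script. Its argument "deltas" is a list of rows, each an object with "delta_pos": the shift along the tool's x, y, z in m, a list of three; "dr": the turn, a rotation vector about the tool's x, y, z in rad, a list of three; "hand": the opening, from -1 (shut) to 1 (fully open). A call has 1 to 10 rows; each row is the pose to reach, as a shift and turn from the pose commanded when the call began, along the tool's axes at that moment; what a row does not reach only later rows make up. A row lasts 1/10 s, in which the tool goes at most 50 mm and 8.59 degrees, less where a joint would pass 70% of its speed; a pose out of reach is approached as far as the arm can. A call with a gripper value outside its range is refused whole. The fingers move at their own pace and stop on an object; "squeeze" is the grip in N (left out, the last holds). Time passes only in rows, so rows that repeat a pose let the fingers close. It gives the time, the measured TCP pose, the force and the opening at its end, in the units of the state.
- monitor.get_state(): the state, without advancing time (a new reading comes with each control period).
- eyes.camera(name): name is "side" or "top"; returns a dict with "pixels" (420x560x3 uint8, red, green, blue), "depth" (420x560 float32, m along the optical axis (not along the pixel's ray), 0 where there is no reading), "K" (3x3 intrinsics, pixels), "dist" ([k1, k2, p1, p2, k3] as OpenCV has them; the pictures are not rectified), "xyz" and "attitude" of the camera in the world. Camera axes: x right, y down, z forward; pixel columns grow to the right and rows downward; lengths in m; the calibration is good to about 2 mm. A picture is of the moment at which its call begins.
- job.finish_job(): hands the job in, once; it reports no verdict.
Trained networks look in a picture, given as the dict that the camera call returned (one of the last four; its "shot" number tells which), for a name from the list of things; names that differ only in an ending like _2 or _b are one class to them, and where a whole thing is asked for, a point or a joint stands for the part that bears it (a point fixed in the world has none). Each returns a list of dicts, best first, with "confidence" (0 to 1); they miss things now and then, are a little off and sometimes report something else, mostly with a low value. They report only what shows in the picture. A call takes as long as a camera call. They do not tell look-alikes from the thing itself.
- models.trace(picture, thing): "region" (420x560 bool, what is visible of it) and "bbox" ([left, top, right, bottom] in pixels, round what is visible of it).
The state is a dict: "t": time; "qpos": joint angles; "joint_velocities": joint speeds; "tau": joint torques, N m; "ee_pos": TCP position; "tool_rot": TCP orientation; "wrist_force": force on the tool from outside, world axes, zero at the start; "moment": the same for the moment, N m; "finger_gap": finger opening in m.
Only numpy, scipy, OpenCV 4.12 (cv2) and the standard library are available. Lean on these libraries where they do the work, as an engineer would, in place of code of your own. Each camera call takes 0.05 s, during which the arm holds its last target. There are 200 camera calls.

## Working session

There is one attempt and no reset: what is moved stays moved. The work goes in short steps, Python scripts to look and compute and a tool call to move; the robot and the scene stay as the last step left them, time stands still between calls to the robot, and variables do not carry over. Pictures are saved under pics/ and viewed, about 8 in all and at most 12, crops included, and the job is handed in when it is done.

Besides the shell and the picture viewer there is one more tool, called after "Request:" as name([rows], argument=value, ...), one row to a line, values as JSON. play_rows: Moves the arm, as the interface text tells. Its arguments: {"type":"object","properties":{"deltas":{"type":"array","items":{"type":"object","properties":{"delta_pos":{"type":"array","items":{"type":"number"}},"dr":{"type":"array","items":{"type":"number"}},"hand":{"type":"number"}}}},"squeeze":{"type":"number"}},"required":["deltas"]}

```bash
ls; mkdir -p pics; cat > h.py <<'E'
import numpy as np, cv2
from plant import monitor, eyes, job, models, r
def pts(c, mask):
    v,u=np.nonzero(mask & (c["depth"]>0)); z=c["depth"][v,u].astype(float)
    n=cv2.undistortPoints(np.stack([u,v],1).astype(np.float64)[:,None],np.array(c["K"],float),np.array(c["dist"],float))[:,0]
    P=np.c_[n*z[:,None],z]
    return P@np.array(c["attitude"]).T+np.array(c["xyz"])
def proj(c,P):
    R=np.array(c["attitude"]);Q=(np.array(P,float).reshape(-1,3)-c["xyz"])@R
    return cv2.projectPoints(Q,np.zeros(3),np.zeros(3),np.array(c["K"],float),np.array(c["dist"],float))[0][:,0]
def save(c,n): cv2.imwrite("pics/"+n,np.ascontiguousarray(c["pixels"][:,:,::-1]))
E
python3 - <<'E'
from h import *
s=monitor.get_state(); print({k:np.round(v,3).tolist() for k,v in s.items()}, r.tcp_to_grasp)
for n in("top","side"):
    c=eyes.camera(n); save(c,n+"0.png"); print(n,np.round(c["xyz"],3),np.round(c["attitude"],2).tolist())
    for t in ["brush","washer","jaw","red_end","spindle","weight","level","screwdriver","fluid","cup"]:
        for d in models.trace(c,t)[:3]:
            P=pts(c,d["region"])
            print(t,round(d["confidence"],2),d["bbox"],d["region"].sum(), np.round(np.median(P,0),3) if len(P) else None, np.round(np.percentile(P[:,2],95),3) if len(P) else None)
E
```

```text
pics
{'t': 0.0, 'qpos': [1.186, 0.264, -0.049, 1.259, 0.0, 1.415], 'joint_velocities': [0.0, 0.001, -0.0, -0.0, -0.0, -0.001], 'tau': [-0.001, -63.761, 38.457, 0.014, -0.0, -0.0], 'ee_pos': [0.119, 0.511, 0.231], 'tool_rot': [[0.228, -0.0, -0.974], [0.974, -0.001, 0.228], [-0.001, -1.0, 0.0]], 'wrist_force': [0.809, -0.133, -0.095], 'moment': [-0.041, -0.029, 0.035], 'finger_gap': 0.086} -0.0187
top [ 0.454 -0.004  1.496] [[-0.03, -1.0, 0.04], [-1.0, 0.03, 0.02], [-0.02, -0.04, -1.0]]
brush 0.67 [388.4, 192.2, 398.5, 209.5] 142 [ 0.499 -0.302  0.028] 0.035
brush 0.64 [442.2, 182.4, 451.9, 194.4] 100 [ 0.528 -0.473  0.018] 0.026
brush 0.47 [406.7, 196.4, 423.1, 206.9] 87 [ 0.483 -0.373  0.02 ] 0.027
washer 0.74 [268.5, 87.5, 374.3, 218.1] 10121 [ 0.617 -0.092  0.04 ] 0.116
jaw 0.8 [307.1, 182.4, 326.8, 200.3] 218 [ 0.523 -0.073  0.045] 0.052
red_end 0.7 [338.2, 176.7, 347.7, 218.7] 152 [ 0.503 -0.141  0.106] 0.114
red_end 0.27 [104.9, 240.6, 144.0, 265.2] 612 [0.361 0.513 0.034] 0.08
spindle 0.91 [271.5, 88.1, 373.3, 221.4] 10123 [ 0.615 -0.09   0.04 ] 0.116
weight 0.66 [193.6, 183.9,
[... 604 characters left out ...]
2.7, 301.5] 9201 [ 0.583 -0.15   0.038] 0.119
jaw 0.51 [293.9, 232.6, 306.4, 241.8] 99 [ 0.525 -0.059  0.048] 0.053
red_end 0.82 [290.0, 231.2, 341.8, 246.8] 385 [ 0.504 -0.148  0.104] 0.114
spindle 0.87 [260.2, 194.8, 404.3, 297.1] 9164 [ 0.584 -0.151  0.038] 0.119
spindle 0.72 [139.0, 161.5, 162.3, 194.3] 595 [0.354 0.474 0.053] 0.078
weight 0.72 [216.4, 185.6, 242.9, 207.0] 362 [0.512 0.254 0.023] 0.046
level 0.65 [248.1, 165.0, 267.5, 180.7] 181 [0.67  0.328 0.018] 0.024
screwdriver 0.64 [343.5, 353.0, 375.0, 409.6] 620 [ 0.331 -0.455  0.022] 0.027
fluid 0.78 [420.4, 260.8, 451.9, 317.7] 1131 [ 0.611 -0.413  0.07 ] 0.129
cup 0.77 [137.1, 162.1, 162.6, 193.7] 645 [0.356 0.476 0.053] 0.079
```

```bash
python3 - <<'E'
import cv2
a=cv2.imread("pics/top0.png");b=cv2.imread("pics/side0.png")
cv2.imwrite("pics/a.png",cv2.resize(a[80:280,260:460],None,fx=3,fy=3,interpolation=cv2.INTER_CUBIC))
cv2.imwrite("pics/b.png",cv2.resize(b[180:380,240:480],None,fx=3,fy=3,interpolation=cv2.INTER_CUBIC))
E
```

```text
(no output)
```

View pics/a.png

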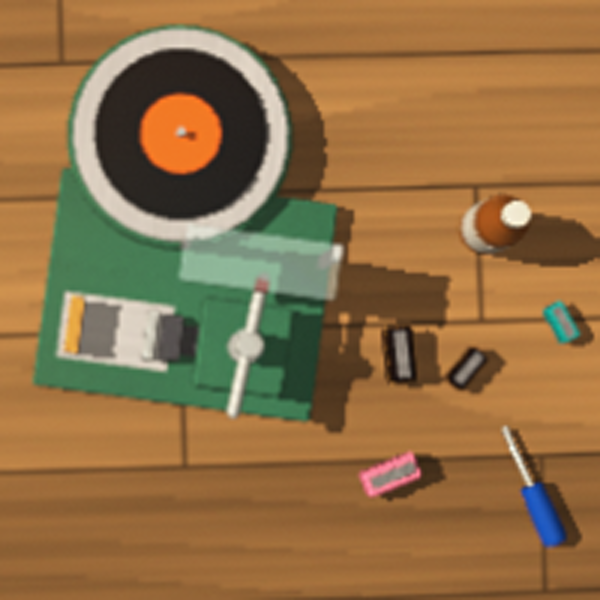

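View pics/b.png

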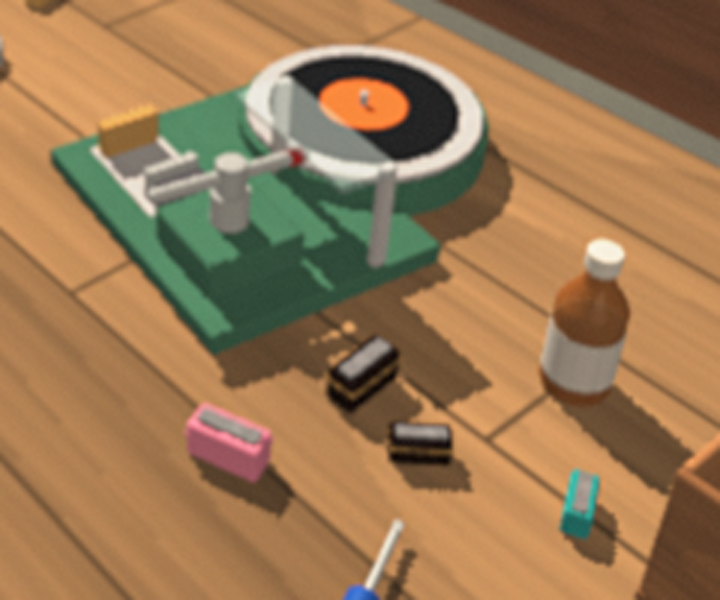

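The pictures show the real brush, the larger dark block, at top-crop (400,355). The smaller dark one at (468,368) is a decoy. The washer is yawed slightly, with its stop to the left and the hub at (245,345), and the red end is under the drip guard.

```bash
cat > m.py <<'E'
from h import *
def rect(P):
    (c,s,a)=cv2.minAreaRect((P[:,:2]*1000).astype(np.float32)); return np.round(c,1),np.round(s,1),round(a,1)
if __name__=="__main__":
  for n in("top","side"):
    c=eyes.camera(n); full=np.ones((420,560),bool)&(c["depth"]>0); v,u=np.nonzero(full); P=pts(c,full); col=c["pixels"][v,u].astype(int)
    hsv=cv2.cvtColor(np.ascontiguousarray(c["pixels"]),cv2.COLOR_RGB2HSV)[v,u].astype(int)
    def box(x0,x1,y0,y1,z0,z1): return (P[:,0]>x0)&(P[:,0]<x1)&(P[:,1]>y0)&(P[:,1]<y1)&(P[:,2]>z0)&(P[:,2]<z1)
    print(n)
    A=box(.42,.6,-.2,-.08,.088,.125)&(hsv[:,1]<60)
    for nm,m in dict(bar=box(.42,.60,-.2,-.08,.095,.109)&((hsv[:,1]<50)), hub=box(.42,.56,-.2,-.08,.110,.13)&(hsv[:,1]<60),
      red=box(.5,.62,-.22,-.08,.08,.13)&(hsv[:,1]>120)&((hsv[:,0]<8)|(hsv[:,0]>172)),
      stop=box(.45,.6,-.03,.06,.045,.065), jaw=box(.48,.57,-.11,-.03,.045,.06)&(hsv[:,1]<60), gbox=box(.44,.6,-.22,-.08,.048,.060)&(hsv[:,1]>60),
      deck=box(.47,.58,-.12,.05,.012,.027)&(hsv[:,1]<60), brush=box(.46,.54,-.34,-.28,.022,.04),
      brush2=box(.44,.52,-.41,-.345,.018,.04)).items():
        if m.sum()>4: print(nm,m.sum(),np.round(P[m].mean(0),4),rect(P[m]))
    # stop by colour
    m=box(.45,.6,-.03,.06,.035,.07)&(hsv[:,0]>12)&(hsv[:,0]<30)&(hsv[:,1]>100)
    if m.sum(): print("stopc",m.sum(),np.round(P[m].mean(0),4),rect(P[m]),np.round(np.percentile(P[m],[2,98],0),3).tolist())
    for t in("jaw","brush"):
        d=models.trace(c,t)
        if d:
            Q=pts(c,d[0]["region"]);Q=Q[Q[:,2]>(.044 if t=="jaw" else .024)]; print(t,len(Q),Q.mean(0).round(4),rect(Q))
E
python3 m.py
```

```text
top
bar 131 [ 0.5004 -0.1406  0.1032] (array([ 502.5, -141.4]), array([ 20.2, 120.2]), 81.1)
hub 66 [ 0.5214 -0.1551  0.1135] (array([ 532.8, -163.9]), array([24.6, 85.7]), 50.0)
stop 88 [0.5373 0.0231 0.0525] (array([537.6,  23. ]), array([13.7, 55.3]), 80.3)
jaw 109 [ 0.5231 -0.0627  0.049 ] (array([523.2, -64.3]), array([35.8, 48. ]), 87.2)
gbox 607 [ 0.5089 -0.1419  0.0526] (array([ 509.6, -144.6]), array([90. , 89.3]), 80.8)
deck 618 [ 0.5318 -0.0182  0.0193] (array([530.7, -27. ]), array([135.9,  69.5]), 80.7)
brush 148 [ 0.5009 -0.3041  0.0293] (array([ 500.5, -304.9]), array([52.9, 28.2]), 2.6)
brush2 62 [ 0.4839 -0.3741  0.0223] (array([ 483.4, -374.9]), array([20. , 39.3]), 43.4)
stopc 84 [0.5373 0.0233 0.0526] (array([537.8,  23.3]), array([13.4, 54.8]), 81.5) [[0.511, 0.015, 0.046], [0.564, 0.031, 0.059]]
jaw 117 [ 0.5227 -0.0641  0.0485] (array([522.8, -65.1]), array([35.9, 44.9]), 80.3)
brush 151 [ 0.3795 -0.2899  0.0298] (array([ 379. , -290.9]), array([27.1, 56.6]), 18.9)
side
bar 238 [ 0.4966 -0.1469  0.1036] (array([ 498.7, -147.9]), array([ 17.6, 121.8]), 74.9)
hub
[... 294 characters left out ...]
518.8, -76.9]), array([61.4, 49.4]), 74.1)
gbox 692 [ 0.5005 -0.1573  0.0544] (array([ 509.3, -150. ]), array([89.7, 91.8]), 79.8)
deck 284 [ 0.5215 -0.0133  0.0216] (array([536.1, -23.4]), array([116.2,  84.4]), 79.3)
brush 269 [ 0.495  -0.3118  0.0305] (array([ 498.1, -309.4]), array([57.6, 27.5]), 2.4)
brush2 183 [ 0.4805 -0.3799  0.0239] (array([ 481.6, -379.3]), array([21.3, 44.1]), 50.7)
stopc 172 [0.5348 0.0181 0.0482] (array([537.5,  21. ]), array([19.3, 55.4]), 80.2) [[0.51, 0.01, 0.036], [0.563, 0.033, 0.057]]
jaw 134 [ 0.5215 -0.0638  0.0518] (array([501. , -93.8]), array([120.3,  49.6]), 55.3)
brush 238 [ 0.494  -0.3112  0.0311] (array([ 496.7, -309.5]), array([54.7, 27.5]), 2.4)
```

```bash
cat > plan.py <<'E'
import sys
from h import *
def plan(x,y,z,yaw=None):
    s=monitor.get_state(); R=np.array(s["tool_rot"]); p=np.array(s["ee_pos"])
    d=R.T@(np.array([x,y,z])/1000-p)
    cy=np.degrees(np.arctan2(R[1,0],R[0,0]))
    Rt=R
    if yaw is not None:
        a=np.radians(yaw); Rt=np.array([[np.cos(a),0,-np.sin(a)],[np.sin(a),0,np.cos(a)],[0,-1,0]])
    w=cv2.Rodrigues(R.T@Rt)[0].ravel()
    print("t",round(s["t"],2),"pos",p.round(4),"yaw",round(cy,2),"gap",round(s["finger_gap"],4),"F",np.round(s["wrist_force"],1),"M",np.round(s["moment"],2),"\n delta",d.round(4).tolist(),"dr",w.round(3).tolist(), "q",np.round(s["qpos"],2))
if __name__=="__main__":
    a=[float(v) for v in sys.argv[1:]]; plan(*a)
E
python3 plan.py 499 -307 130 2.5
```

```text
t 1.4 pos [0.1196 0.5112 0.2313] yaw 76.84 gap 0.0853 F [ 0.  -0.4  0.3] M [0.   0.   0.01] 
 delta [-0.7103, 0.1012, -0.5558] dr [-0.0, 1.297, -0.0] q [ 1.19  0.26 -0.05  1.26  0.    1.42]
```

Request:
play_rows([
  {"delta_pos": [-0.71,0,-0.556],"dr": [0,1.297,0],"hand": 1},
  {"delta_pos": [-0.71,0,-0.556],"dr": [0,1.297,0],"hand": 1},
  {"delta_pos": [-0.71,0,-0.556],"dr": [0,1.297,0],"hand": 1},
  {"delta_pos": [-0.71,0,-0.556],"dr": [0,1.297,0],"hand": 1},
  {"delta_pos": [-0.71,0,-0.556],"dr": [0,1.297,0],"hand": 1},
  {"delta_pos": [-0.71,0,-0.556],"dr": [0,1.297,0],"hand": 1},
  {"delta_pos": [-0.71,0,-0.556],"dr": [0,1.297,0],"hand": 1},
  {"delta_pos": [-0.71,0,-0.556],"dr": [0,1.297,0],"hand": 1},
  {"delta_pos": [-0.71,0,-0.556],"dr": [0,1.297,0],"hand": 1},
  {"delta_pos": [-0.71,0,-0.556],"dr": [0,1.297,0],"hand": 1},
])

```text
t: 2.4
ee_pos: [0.3192, 0.0842, 0.2316]
tool_rot: [[0.999, 0.001, -0.042], [0.042, 0.0, 0.999], [0.001, -1.0, 0.0]]
wrist_force: [0.2, 0.5, 0.7]
finger_gap: 0.0855
```

```bash
python3 plan.py 499 -307 110 2.5
```

```text
t 2.4 pos [0.3192 0.0842 0.2316] yaw 2.39 gap 0.0855 F [0.2 0.5 0.7] M [ 0.07 -0.04  0.03] 
 delta [0.1631, 0.1217, -0.3983] dr [-0.0, -0.002, 0.001] q [ 0.01 -0.08 -0.44  1.21  0.    1.54]
```

Request:
play_rows([
  {"delta_pos": [0.163,0,-0.398],"dr": [0,0,0],"hand": 1},
  {"delta_pos": [0.163,0,-0.398],"dr": [0,0,0],"hand": 1},
  {"delta_pos": [0.163,0,-0.398],"dr": [0,0,0],"hand": 1},
  {"delta_pos": [0.163,0,-0.398],"dr": [0,0,0],"hand": 1},
  {"delta_pos": [0.163,0,-0.398],"dr": [0,0,0],"hand": 1},
  {"delta_pos": [0.163,0,-0.398],"dr": [0,0,0],"hand": 1},
  {"delta_pos": [0.163,0,-0.398],"dr": [0,0,0],"hand": 1},
  {"delta_pos": [0.163,0.12,-0.398],"dr": [0,0,0],"hand": 1},
  {"delta_pos": [0.163,0.12,-0.398],"dr": [0,0,0],"hand": 1},
  {"delta_pos": [0.163,0.12,-0.398],"dr": [0,0,0],"hand": 1},
])

```text
t: 3.4
ee_pos: [0.5004, -0.3055, 0.1094]
tool_rot: [[0.999, -0.0, -0.046], [0.046, 0.0, 0.999], [-0.0, -1.0, 0.0]]
wrist_force: [-0.6, 0.5, 0.6]
finger_gap: 0.0857
```

```bash
python3 plan.py 499 -307 -2 2.5
```

```text
t 3.4 pos [ 0.5004 -0.3055  0.1094] yaw 2.62 gap 0.0857 F [-0.6  0.5  0.6] M [ 0.03 -0.    0.04] 
 delta [-0.0015, 0.1114, -0.0015] dr [-0.0, 0.002, -0.0] q [-0.69  0.43 -0.14  1.01  0.    0.84]
```

Request:
play_rows([
  {"delta_pos": [-0.001,0.05,-0.001],"dr": [0,0,0],"hand": 1},
  {"delta_pos": [-0.001,0.085,-0.001],"dr": [0,0,0],"hand": 1},
  {"delta_pos": [-0.001,0.111,-0.001],"dr": [0,0,0],"hand": 1},
  {"delta_pos": [-0.001,0.111,-0.001],"dr": [0,0,0],"hand": 1},
  {"delta_pos": [-0.001,0.111,-0.001],"dr": [0,0,0],"hand": -0.2},
  {"delta_pos": [-0.001,0.111,-0.001],"dr": [0,0,0],"hand": -0.2},
  {"delta_pos": [-0.001,0.111,-0.001],"dr": [0,0,0],"hand": -0.2},
  {"delta_pos": [-0.001,0.111,-0.001],"dr": [0,0,0],"hand": -0.2},
  {"delta_pos": [-0.001,0.111,-0.001],"dr": [0,0,0],"hand": -0.2},
  {"delta_pos": [-0.001,0.111,-0.001],"dr": [0,0,0],"hand": -0.2},
], squeeze=30)

```text
t: 4.4
ee_pos: [0.5001, -0.3059, 0.0022]
tool_rot: [[0.999, 0.002, -0.046], [0.046, -0.002, 0.999], [0.002, -1.0, -0.002]]
wrist_force: [-1.2, 0.3, 7.4]
finger_gap: 0.0554
```

```bash
python3 - <<'E'
from h import *
c=eyes.camera("side"); save(c,"g1.png")
cv2.imwrite("pics/g1c.png",cv2.resize(np.ascontiguousarray(c["pixels"][200:360,280:480,::-1]),None,fx=3,fy=3))
E
python3 plan.py 499 -307 110
```

```text
t 4.45 pos [ 0.5001 -0.3059  0.0022] yaw 2.66 gap 0.0554 F [-1.1  0.   7.3] M [ 0.1   0.33 -0.02] 
 delta [-0.0009, -0.1078, -0.0013] dr [0.0, 0.0, 0.0] q [-0.69  0.52 -0.3   0.75 -0.    0.84]
```

View pics/g1c.png

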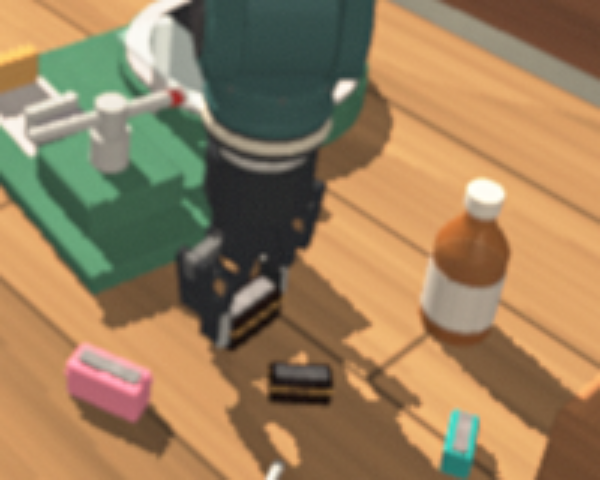

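Held across its length (gap 55 mm). Next I lift it and carry it over the washer.

Request:
play_rows([
  {"delta_pos": [0,-0.05,0],"dr": [0,0,0],"hand": -0.2},
  {"delta_pos": [0,-0.1,0],"dr": [0,0,0],"hand": -0.2},
  {"delta_pos": [0,-0.15,0],"dr": [0,0,0],"hand": -0.2},
  {"delta_pos": [0,-0.17,0],"dr": [0,0,0],"hand": -0.2},
  {"delta_pos": [0.044,-0.17,0.288],"dr": [0,0.209,0],"hand": -0.2},
  {"delta_pos": [0.044,-0.17,0.288],"dr": [0,0.209,0],"hand": -0.2},
  {"delta_pos": [0.044,-0.17,0.288],"dr": [0,0.209,0],"hand": -0.2},
  {"delta_pos": [0.044,-0.17,0.288],"dr": [0,0.209,0],"hand": -0.2},
  {"delta_pos": [0.044,-0.17,0.288],"dr": [0,0.209,0],"hand": -0.2},
  {"delta_pos": [0.044,-0.17,0.288],"dr": [0,0.209,0],"hand": -0.2},
])

```text
t: 5.45
ee_pos: [0.5299, -0.0131, 0.1717]
tool_rot: [[0.987, 0.002, 0.161], [-0.161, -0.0, 0.987], [0.002, -1.0, 0.0]]
wrist_force: [1.2, -0.7, -0.6]
finger_gap: 0.0552
```

```bash
python3 plan.py 531 -16 70 -9.35
```

```text
t 5.45 pos [ 0.5299 -0.0131  0.1717] yaw -9.28 gap 0.0552 F [ 1.2 -0.7 -0.6] M [-0.02 -0.04  0.01] 
 delta [0.0014, 0.1017, -0.0027] dr [-0.0, 0.001, 0.002] q [-0.18  0.3  -0.17  1.11  0.    1.55]
```

Request:
play_rows([
  {"delta_pos": [0.001,0.04,-0.003],"dr": [0,0,0],"hand": -0.2},
  {"delta_pos": [0.001,0.08,-0.003],"dr": [0,0,0],"hand": -0.2},
  {"delta_pos": [0.001,0.11,-0.003],"dr": [0,0,0],"hand": -0.2},
  {"delta_pos": [0.001,0.11,-0.003],"dr": [0,0,0],"hand": -0.2},
  {"delta_pos": [0.001,0.11,-0.003],"dr": [0,0,0],"hand": -0.2},
])

```text
t: 5.95
ee_pos: [0.5308, -0.0187, 0.0617]
tool_rot: [[0.987, 0.001, 0.162], [-0.162, -0.0, 0.987], [0.001, -1.0, -0.0]]
wrist_force: [-0.2, 0.1, -0.7]
finger_gap: 0.0556
```

```bash
python3 - <<'E'
from h import *
a=eyes.camera("top"); b=eyes.camera("side")
A=cv2.resize(np.ascontiguousarray(a["pixels"][150:240,265:375,::-1]),(400,327)); B=cv2.resize(np.ascontiguousarray(b["pixels"][190:280,250:360,::-1]),(400,327))
cv2.imwrite("pics/p1.png",np.hstack([A,B]))
E
python3 plan.py 531 -16 23 -9.35
```

```text
t 6.05 pos [ 0.5316 -0.0189  0.0624] yaw -9.32 gap 0.0556 F [ 1.4 -0.3 -0.7] M [0.03 0.02 0.  ] 
 delta [-0.0012, 0.0394, 0.0028] dr [0.0, 0.0, 0.003] q [-0.19  0.38 -0.36  0.83  0.    1.54]
```

View pics/p1.png

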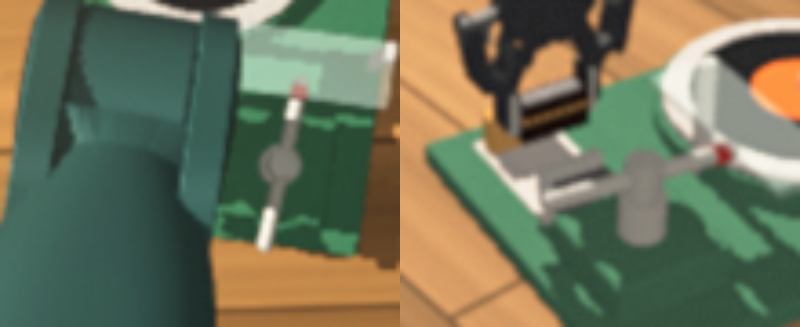

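The brush is held level above the gap between jaw and stop, at side panel (540,110). I'll lower it and release.

Request:
play_rows([
  {"delta_pos": [-0.001,0.018,0.003],"dr": [0,0,0],"hand": -0.2},
  {"delta_pos": [-0.001,0.032,0.003],"dr": [0,0,0],"hand": -0.2},
  {"delta_pos": [-0.001,0.039,0.003],"dr": [0,0,0],"hand": -0.2},
  {"delta_pos": [-0.001,0.039,0.003],"dr": [0,0,0],"hand": -0.2},
  {"delta_pos": [-0.001,0.039,0.003],"dr": [0,0,0],"hand": -0.2},
])

```text
t: 6.55
ee_pos: [0.5306, -0.0157, 0.0224]
tool_rot: [[0.987, 0.002, 0.162], [-0.162, -0.0, 0.987], [0.002, -1.0, -0.0]]
wrist_force: [-0.1, -0.3, -2.2]
finger_gap: 0.0552
```

```bash
python3 plan.py 531 -16 22 -9.35
```

```text
t 6.55 pos [ 0.5306 -0.0157  0.0224] yaw -9.32 gap 0.0552 F [-0.1 -0.3 -2.2] M [-0.05 -0.03  0.04] 
 delta [0.0004, 0.0004, -0.0002] dr [0.0, 0.0, 0.002] q [-0.18  0.43 -0.42  0.73 -0.    1.55]
```

Request:
play_rows([
  {"delta_pos": [0,0.001,0],"dr": [0,0,0],"hand": -0.2},
  {"delta_pos": [0,0.002,0],"dr": [0,0,0],"hand": -0.2},
  {"delta_pos": [0,0.002,0],"dr": [0,0,0],"hand": -0.2},
])

```text
t: 6.85
ee_pos: [0.5306, -0.0157, 0.0216]
tool_rot: [[0.987, 0.003, 0.162], [-0.162, -0.001, 0.987], [0.003, -1.0, -0.0]]
wrist_force: [-8.9, 1.3, 32.1]
finger_gap: 0.0555
```

Request:
play_rows([
  {"delta_pos": [0,0,0],"dr": [0,0,0],"hand": 0.6},
  {"delta_pos": [0,0,0],"dr": [0,0,0],"hand": 1},
  {"delta_pos": [0,0,0],"dr": [0,0,0],"hand": 1},
  {"delta_pos": [0,0,0],"dr": [0,0,0],"hand": 1},
  {"delta_pos": [0,-0.03,0],"dr": [0,0,0],"hand": 1},
  {"delta_pos": [0,-0.07,0],"dr": [0,0,0],"hand": 1},
  {"delta_pos": [0,-0.12,0],"dr": [0,0,0],"hand": 1},
  {"delta_pos": [0,-0.15,0],"dr": [0,0,0],"hand": 1},
  {"delta_pos": [-0.15,-0.15,-0.1],"dr": [0,0,0],"hand": 1},
  {"delta_pos": [-0.15,-0.15,-0.1],"dr": [0,0,0],"hand": 1},
])

```text
t: 7.85
ee_pos: [0.4387, -0.0571, 0.1699]
tool_rot: [[0.987, 0.002, 0.16], [-0.16, -0.001, 0.987], [0.002, -1.0, -0.0]]
wrist_force: [0.4, -0.9, -0.2]
finger_gap: 0.085
```

```bash
python3 plan.py 510 -147 180 -9.35; python3 - <<'E'
from h import *
from m import rect
for n in("top","side"):
    c=eyes.camera(n); full=c["depth"]>0; v,u=np.nonzero(full); P=pts(c,full); hsv=cv2.cvtColor(np.ascontiguousarray(c["pixels"]),cv2.COLOR_RGB2HSV)[v,u].astype(int)
    b=lambda x0,x1,y0,y1,z0,z1:(P[:,0]>x0)&(P[:,0]<x1)&(P[:,1]>y0)&(P[:,1]<y1)&(P[:,2]>z0)&(P[:,2]<z1)
    for k,m in dict(brush=b(.48,.58,-.042,.009,.038,.06),stop=b(.48,.58,.011,.06,.047,.06),jaw=b(.48,.57,-.09,-.04,.047,.06),bar=b(.43,.6,-.18,-.11,.095,.108)&(hsv[:,1]<60),
      hub=b(.49,.54,-.18,-.12,.109,.13)).items():
        if m.sum()>4: print(n,k,m.sum(),P[m].mean(0).round(4),rect(P[m]))
    save(c,n+"2.png")
a=cv2.imread("pics/top2.png");s=cv2.imread("pics/side2.png")
cv2.imwrite("pics/p2.png",np.hstack([cv2.resize(a[150:240,265:375],(400,327)),cv2.resize(s[190:280,250:360],(400,327))]))
E
```

```text
t 7.85 pos [ 0.4387 -0.0571  0.1699] yaw -9.22 gap 0.085 F [ 0.4 -0.9 -0.2] M [-0.1   0.01 -0.01] 
 delta [0.0848, -0.0099, -0.0773] dr [0.0, 0.002, 0.002] q [-0.31  0.15 -0.37  1.05 -0.    1.42]
top brush 118 [ 0.5359 -0.0145  0.0493] (array([531., -16.]), array([25.1, 56.7]), 79.0)
top stop 85 [0.5375 0.023  0.0525] (array([537.6,  23.1]), array([13.8, 55.2]), 80.8)
top jaw 16 [ 0.5387 -0.0655  0.0497] (array([536. , -67.3]), array([33.4, 17.9]), 76.2)
top bar 55 [ 0.5362 -0.1497  0.1038] (array([ 546.6, -153. ]), array([43.1, 97.4]), 88.3)
top hub 51 [ 0.5103 -0.1445  0.1121] (array([ 509.5, -144.3]), array([23.9, 24.9]), 35.2)
side brush 189 [ 0.5267 -0.0235  0.0488] (array([530.1, -11.8]), array([46.6, 55. ]), 84.5)
side stop 96 [0.5349 0.0195 0.0532] (array([536.6,  20.2]), array([17.9, 58.2]), 84.8)
side jaw 111 [ 0.5243 -0.0613  0.0505] (array([522.7, -62. ]), array([31. , 49.8]), 73.7)
side bar 231 [ 0.4979 -0.1474  0.1033] (array([ 499.1, -148.4]), array([ 20.7, 124.2]), 76.4)
side hub 69 [ 0.5079 -0.1482  0.1131] (array([ 508.3, -146.9]), array([25.2, 23.6]), 48.1)
```

View pics/p2.png

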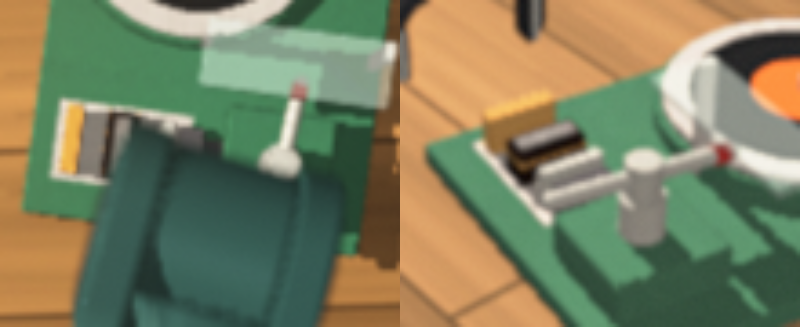

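The brush stands on the deck between jaw and stop, square to both, at side panel (545,145). Next I measure the bar angle precisely and plan the first sweep.

```bash
cat > bar.py <<'E'
from h import *
S=np.array([.5095,-.1445]); YAW=-9.35
def barangle(c,S):
    full=c["depth"]>0; v,u=np.nonzero(full); P=pts(c,full); hsv=cv2.cvtColor(np.ascontiguousarray(c["pixels"]),cv2.COLOR_RGB2HSV)[v,u].astype(int)
    d=P[:,:2]-S; rr=np.hypot(d[:,0],d[:,1])
    red=(rr<.085)&(rr>.045)&(P[:,2]>.09)&(P[:,2]<.115)&(hsv[:,1]>110)&((hsv[:,0]<8)|(hsv[:,0]>172))
    gry=(rr>.02)&(rr<.078)&(P[:,2]>.094)&(P[:,2]<.112)&(hsv[:,1]<50)
    a=np.degrees(np.arctan2(d[:,1],d[:,0]))
    o={}
    if red.sum()>2: o["red"]=(int(red.sum()),np.round(np.median(a[red]),1),d[red].mean(0).round(4))
    for k in range(-180,180,15):
        m=gry&(a>=k)&(a<k+15)
        if m.sum()>3: o[k]=(int(m.sum()),np.round(np.median(a[m]),1),np.round(rr[m].max(),3))
    return o
if __name__=="__main__":
    s=monitor.get_state(); print(round(s["t"],2))
    print("top",barangle(eyes.camera("top"),S)); print("side",barangle(eyes.camera("side"),S+[-.001,-.0025]))
E
python3 bar.py
```

```text
7.95
top {-30: (13, np.float64(-17.1), np.float64(0.05)), -15: (27, np.float64(-9.7), np.float64(0.053))}
side {'red': (14, np.float64(-19.5), array([ 0.0537, -0.02  ])), -30: (45, np.float64(-19.1), np.float64(0.053)), -15: (14, np.float64(-11.0), np.float64(0.051)), 150: (22, np.float64(161.8), np.float64(0.07)), 165: (80, np.float64(169.3), np.float64(0.071))}
```

```bash
python3 plan.py 446 -157 170 165
```

```text
t 8.05 pos [ 0.4384 -0.0571  0.1697] yaw -9.4 gap 0.0852 F [-0.2  0.1  0.8] M [ 0.   -0.   -0.03] 
 delta [0.0238, -0.0003, -0.0973] dr [0.001, -3.044, -0.0] q [-0.31  0.15 -0.37  1.05  0.    1.42]
```

Request:
play_rows([
  {"delta_pos": [0.005,0,-0.03],"dr": [0,-0.15,0],"hand": -1},
  {"delta_pos": [0.015,0,-0.06],"dr": [0,-0.3,0],"hand": -1},
  {"delta_pos": [0.024,0,-0.097],"dr": [0,-0.45,0],"hand": -1},
  {"delta_pos": [0.024,0,-0.097],"dr": [0,-0.6,0],"hand": -1},
  {"delta_pos": [0.024,0,-0.097],"dr": [0,-0.75,0],"hand": -1},
  {"delta_pos": [0.024,0,-0.097],"dr": [0,-0.9,0],"hand": -1},
  {"delta_pos": [0.024,0,-0.097],"dr": [0,-1.05,0],"hand": -1},
  {"delta_pos": [0.024,0,-0.097],"dr": [0,-1.2,0],"hand": -1},
  {"delta_pos": [0.024,0,-0.097],"dr": [0,-1.35,0],"hand": -1},
  {"delta_pos": [0.024,0,-0.097],"dr": [0,-1.5,0],"hand": -1},
])

```text
t: 9.05
ee_pos: [0.448, -0.1563, 0.1691]
tool_rot: [[0.225, 0.0, -0.974], [0.974, 0.0, 0.225], [0.0, -1.0, -0.0]]
wrist_force: [0.3, 0.4, 0.1]
finger_gap: 0.0001
```

Request:
play_rows([
  {"delta_pos": [0,0,0],"dr": [0,-0.15,0],"hand": -1},
  {"delta_pos": [0,0,0],"dr": [0,-0.3,0],"hand": -1},
  {"delta_pos": [0,0,0],"dr": [0,-0.45,0],"hand": -1},
  {"delta_pos": [0,0,0],"dr": [0,-0.6,0],"hand": -1},
  {"delta_pos": [0,0,0],"dr": [0,-0.75,0],"hand": -1},
  {"delta_pos": [0,0,0],"dr": [0,-0.9,0],"hand": -1},
  {"delta_pos": [0,0,0],"dr": [0,-1.05,0],"hand": -1},
  {"delta_pos": [0,0,0],"dr": [0,-1.2,0],"hand": -1},
  {"delta_pos": [0,0,0],"dr": [0,-1.35,0],"hand": -1},
  {"delta_pos": [0,0,0],"dr": [0,-1.5,0],"hand": -1},
])

```text
t: 10.05
ee_pos: [0.448, -0.1563, 0.1691]
tool_rot: [[-0.956, 0.0, -0.293], [0.293, 0.0, -0.956], [-0.0, -1.0, -0.0]]
wrist_force: [0.2, -0.1, 0.7]
finger_gap: 0.0001
```

```bash
python3 plan.py 446 -157 86 165; python3 bar.py
```

```text
t 10.05 pos [ 0.448  -0.1563  0.1691] yaw 162.94 gap 0.0001 F [ 0.2 -0.1  0.7] M [0.02 0.02 0.03] 
 delta [0.0017, 0.0831, 0.0013] dr [0.0, -0.036, -0.0] q [-0.51  0.21 -0.3   1.06  0.   -1.78]
10.05
top {-30: (14, np.float64(-17.7), np.float64(0.071)), -15: (30, np.float64(-9.9), np.float64(0.067)), 150: (37, np.float64(161.2), np.float64(0.068)), 165: (21, np.float64(168.3), np.float64(0.064))}
side {'red': (14, np.float64(-19.6), array([ 0.0534, -0.0203])), -30: (45, np.float64(-19.8), np.float64(0.053)), -15: (14, np.float64(-12.7), np.float64(0.051)), 150: (21, np.float64(163.7), np.float64(0.07)), 165: (82, np.float64(169.4), np.float64(0.071))}
```

Request:
play_rows([
  {"delta_pos": [0.002,0.04,0.001],"dr": [0,-0.03,0],"hand": -1},
  {"delta_pos": [0.002,0.083,0.001],"dr": [0,-0.03,0],"hand": -1},
  {"delta_pos": [0.002,0.083,0.001],"dr": [0,-0.03,0],"hand": -1},
])

```text
t: 10.45
ee_pos: [0.4427, -0.1553, 0.0827]
tool_rot: [[-0.961, -0.006, -0.275], [0.275, 0.003, -0.961], [0.007, -1.0, -0.002]]
wrist_force: [-1.0, 0.4, 0.3]
finger_gap: -0.0
```

```bash
cat > sweep.py <<'E'
import sys
from h import *
from bar import S
OFF=.017
def main(a0,a1,n,z=.086):
    s=monitor.get_state(); R=np.array(s["tool_rot"]); p=np.array(s["ee_pos"]); rows=[]
    for a in np.radians(np.linspace(a0,a1,n+1)[1:]):
        u=np.array([np.cos(a),np.sin(a)]); t=np.array([-u[1],u[0]])
        T=np.r_[S+.058*u+OFF*t,z]; Rt=np.array([[np.cos(a),0,-np.sin(a)],[np.sin(a),0,np.cos(a)],[0,-1,0]])
        w=cv2.Rodrigues(R.T@Rt)[0].ravel()
        rows.append('{"delta_pos": [%.4f, %.4f, %.4f], "dr": [0, %.3f, 0], "hand": -1}'%(*(R.T@(T-p)),w[1]))
    cy=np.degrees(np.arctan2(R[1,0],R[0,0])); a=np.radians(cy)
    F=np.array(s["wrist_force"]); t=np.array([-np.sin(a),np.cos(a)])
    d=p[:2]-S
    print("t",round(s["t"],2),"pos",p.round(4),"yaw",cy.round(1),"Ft",round(F[:2]@t,2),"Fr",round(F[:2]@[np.cos(a),np.sin(a)],2),"Fz",F[2].round(1),"off",round(d@t*1000,1)); print("["+", ".join(rows)+"]")
a=sys.argv; main(float(a[1]),float(a[2]),int(a[3]))
E
python3 sweep.py 167 107 10
```

```text
t 10.45 pos [ 0.4427 -0.1553  0.0827] yaw 164.0 Ft -0.13 Fr 1.06 Fz 0.3 off 28.8
[{"delta_pos": [-0.0025, -0.0033, -0.0149], "dr": [0, 0.053, 0], "hand": -1}, {"delta_pos": [-0.0013, -0.0033, -0.0211], "dr": [0, 0.158, 0], "hand": -1}, {"delta_pos": [-0.0009, -0.0033, -0.0274], "dr": [0, 0.262, 0], "hand": -1}, {"delta_pos": [-0.0010, -0.0033, -0.0337], "dr": [0, 0.367, 0], "hand": -1}, {"delta_pos": [-0.0019, -0.0033, -0.0400], "dr": [0, 0.472, 0], "hand": -1}, {"delta_pos": [-0.0034, -0.0033, -0.0461], "dr": [0, 0.577, 0], "hand": -1}, {"delta_pos": [-0.0055, -0.0033, -0.0521], "dr": [0, 0.681, 0], "hand": -1}, {"delta_pos": [-0.0083, -0.0033, -0.0578], "dr": [0, 0.786, 0], "hand": -1}, {"delta_pos": [-0.0116, -0.0033, -0.0632], "dr": [0, 0.891, 0], "hand": -1}, {"delta_pos": [-0.0155, -0.0033, -0.0682], "dr": [0, 0.995, 0], "hand": -1}]
```

Request:
play_rows([
  {"delta_pos": [-0.0025,-0.003,-0.008],"dr": [0,0.0,0],"hand": -1},
  {"delta_pos": [-0.0025,-0.003,-0.015],"dr": [0,0.053,0],"hand": -1},
  {"delta_pos": [-0.001,-0.003,-0.021],"dr": [0,0.158,0],"hand": -1},
  {"delta_pos": [-0.001,-0.003,-0.0275],"dr": [0,0.262,0],"hand": -1},
  {"delta_pos": [-0.001,-0.003,-0.0335],"dr": [0,0.367,0],"hand": -1},
  {"delta_pos": [-0.002,-0.003,-0.04],"dr": [0,0.472,0],"hand": -1},
  {"delta_pos": [-0.0035,-0.003,-0.046],"dr": [0,0.577,0],"hand": -1},
  {"delta_pos": [-0.0055,-0.003,-0.052],"dr": [0,0.681,0],"hand": -1},
])

```text
t: 11.25
ee_pos: [0.4658, -0.1082, 0.092]
tool_rot: [[-0.572, 0.003, -0.82], [0.82, -0.002, -0.572], [-0.003, -1.0, -0.001]]
wrist_force: [-0.4, -2.0, 0.3]
finger_gap: -0.0001
```

```bash
python3 sweep.py 125 53 9; python3 bar.py
```

```text
t 11.25 pos [ 0.4658 -0.1082  0.092 ] yaw 124.9 Ft 1.46 Fr -1.44 Fz 0.3 off 15.1
[{"delta_pos": [0.0050, 0.0060, -0.0062], "dr": [0, 0.138, 0], "hand": -1}, {"delta_pos": [0.0057, 0.0060, -0.0146], "dr": [0, 0.277, 0], "hand": -1}, {"delta_pos": [0.0052, 0.0060, -0.0230], "dr": [0, 0.417, 0], "hand": -1}, {"delta_pos": [0.0035, 0.0061, -0.0313], "dr": [0, 0.556, 0], "hand": -1}, {"delta_pos": [0.0007, 0.0061, -0.0392], "dr": [0, 0.696, 0], "hand": -1}, {"delta_pos": [-0.0032, 0.0061, -0.0467], "dr": [0, 0.836, 0], "hand": -1}, {"delta_pos": [-0.0081, 0.0061, -0.0535], "dr": [0, 0.975, 0], "hand": -1}, {"delta_pos": [-0.0139, 0.0062, -0.0597], "dr": [0, 1.115, 0], "hand": -1}, {"delta_pos": [-0.0206, 0.0062, -0.0649], "dr": [0, 1.255, 0], "hand": -1}]
11.25
top {'red': (17, np.float64(-55.6), array([ 0.0322, -0.0473])), -60: (4, np.float64(-52.7), np.float64(0.069))}
side {'red': (27, np.float64(-62.2), array([ 0.0283, -0.052 ])), -75: (54, np.float64(-64.0), np.float64(0.071)), -60: (24, np.float64(-56.9), np.float64(0.07)), 105: (12, np.float64(118.3), np.float64(0.04)), 120: (38, np.float64(126.8), np.float64(0.045)), 135: (52, np.float64(145.5), np.float64(0.069))}
```

Request:
play_rows([
  {"delta_pos": [0.005,0.006,-0.006],"dr": [0,0.138,0],"hand": -1},
  {"delta_pos": [0.0055,0.006,-0.0145],"dr": [0,0.277,0],"hand": -1},
  {"delta_pos": [0.005,0.006,-0.023],"dr": [0,0.417,0],"hand": -1},
  {"delta_pos": [0.0035,0.006,-0.0315],"dr": [0,0.556,0],"hand": -1},
  {"delta_pos": [0.0005,0.006,-0.039],"dr": [0,0.696,0],"hand": -1},
  {"delta_pos": [-0.003,0.006,-0.0465],"dr": [0,0.836,0],"hand": -1},
  {"delta_pos": [-0.008,0.006,-0.0535],"dr": [0,0.975,0],"hand": -1},
  {"delta_pos": [-0.014,0.006,-0.0595],"dr": [0,1.115,0],"hand": -1},
  {"delta_pos": [-0.0205,0.006,-0.065],"dr": [0,1.255,0],"hand": -1},
  {"delta_pos": [-0.0205,0.006,-0.065],"dr": [0,1.255,0],"hand": -1},
])

```text
t: 12.35
ee_pos: [0.5304, -0.0876, 0.0847]
tool_rot: [[0.597, 0.002, -0.802], [0.802, -0.0, 0.597], [0.001, -1.0, -0.002]]
wrist_force: [0.2, 0.1, 0.6]
finger_gap: 0.0002
```

```bash
python3 sweep.py 53 45 1; python3 bar.py; python3 - <<'E'
from h import *
from m import rect
c=eyes.camera("side"); b=c["pixels"][190:280,250:360,::-1]; a=eyes.camera("top")["pixels"][150:240,265:375,::-1]
cv2.imwrite("pics/p3.png",np.hstack([cv2.resize(a,(400,327)),cv2.resize(b,(400,327))]))
E
```

```text
t 12.35 pos [ 0.5304 -0.0876  0.0847] yaw 53.3 Ft -0.1 Fr 0.14 Fz 0.6 off 17.2
[{"delta_pos": [0.0018, -0.0013, -0.0088], "dr": [0, 0.145, 0], "hand": -1}]
12.35
top {'red': (13, np.float64(-127.7), array([-0.035 , -0.0457]))}
side {'red': (18, np.float64(-127.5), array([-0.0345, -0.0458])), -150: (4, np.float64(-136.8), np.float64(0.03)), -135: (40, np.float64(-126.4), np.float64(0.072)), -120: (6, np.float64(-118.1), np.float64(0.039)), 45: (48, np.float64(53.9), np.float64(0.071)), 60: (31, np.float64(67.8), np.float64(0.058)), 75: (25, np.float64(78.3), np.float64(0.066))}
```

View pics/p3.png

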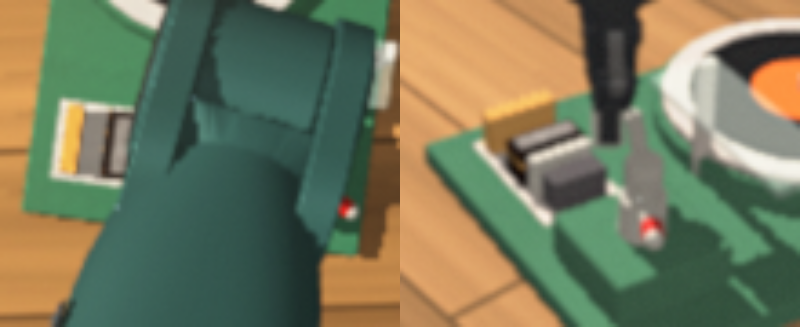

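The bar is at 52.5° world (red end −127.5°), the jaw has advanced and the brush is undisturbed. Now I switch to the red end.

Request:
play_rows([
  {"delta_pos": [0,-0.03,0.006],"dr": [0,-0.1,0],"hand": -1},
  {"delta_pos": [0,-0.065,0.006],"dr": [0,-0.2,0],"hand": -1},
  {"delta_pos": [0,-0.065,0.006],"dr": [0,-0.35,0],"hand": -1},
  {"delta_pos": [0,-0.065,0.006],"dr": [0,-0.5,0],"hand": -1},
  {"delta_pos": [0,-0.065,0.006],"dr": [0,-0.65,0],"hand": -1},
  {"delta_pos": [0,-0.065,0.006],"dr": [0,-0.8,0],"hand": -1},
  {"delta_pos": [0,-0.065,0.006],"dr": [0,-0.95,0],"hand": -1},
  {"delta_pos": [0,-0.065,0.006],"dr": [0,-1.1,0],"hand": -1},
  {"delta_pos": [0,-0.065,0.006],"dr": [0,-1.25,0],"hand": -1},
  {"delta_pos": [0,-0.065,0.006],"dr": [0,-1.4,0],"hand": -1},
])

```text
t: 13.55
ee_pos: [0.5237, -0.0838, 0.1487]
tool_rot: [[-0.696, 0.0, -0.719], [0.719, -0.0, -0.696], [-0.0, -1.0, -0.0]]
wrist_force: [-0.0, 0.5, 0.2]
finger_gap: -0.0001
```

```bash
python3 plan.py 498 -209 150 -127.5
```

```text
t 13.55 pos [ 0.5237 -0.0838  0.1487] yaw 134.07 gap -0.0001 F [-0.   0.5  0.2] M [-0.05 -0.02 -0.  ] 
 delta [-0.0721, -0.0013, 0.1056] dr [-0.0, -1.718, -0.0] q [-0.31  0.31 -0.21  1.05 -0.   -1.08]
```

Request:
play_rows([
  {"delta_pos": [-0.03,-0.001,0.045],"dr": [0,-0.15,0],"hand": -1},
  {"delta_pos": [-0.06,-0.001,0.088],"dr": [0,-0.3,0],"hand": -1},
  {"delta_pos": [-0.072,-0.001,0.1055],"dr": [0,-0.45,0],"hand": -1},
  {"delta_pos": [-0.072,-0.001,0.1055],"dr": [0,-0.6,0],"hand": -1},
  {"delta_pos": [-0.072,-0.001,0.1055],"dr": [0,-0.75,0],"hand": -1},
  {"delta_pos": [-0.072,-0.001,0.1055],"dr": [0,-0.9,0],"hand": -1},
  {"delta_pos": [-0.072,-0.001,0.1055],"dr": [0,-1.05,0],"hand": -1},
  {"delta_pos": [-0.072,-0.001,0.1055],"dr": [0,-1.2,0],"hand": -1},
  {"delta_pos": [-0.072,-0.001,0.1055],"dr": [0,-1.35,0],"hand": -1},
  {"delta_pos": [-0.072,-0.001,0.1055],"dr": [0,-1.41,0],"hand": -1},
])

```text
t: 14.55
ee_pos: [0.4969, -0.2085, 0.1496]
tool_rot: [[-0.821, 0.0, 0.571], [-0.571, -0.0, -0.821], [-0.0, -1.0, 0.0]]
wrist_force: [0.8, -0.6, 0.4]
finger_gap: 0.0001
```

```bash
python3 plan.py 498 -209 86 -145; python3 - <<'E'
from h import *
from m import rect
from bar import *
for n in("top","side"):
    c=eyes.camera(n); full=c["depth"]>0; P=pts(c,full)
    a=np.radians(YAW); o=S+.128*np.array([-np.sin(a),np.cos(a)])
    B=np.c_[(P[:,:2]-o)@np.array([[np.cos(a),-np.sin(a)],[np.sin(a),np.cos(a)]]),P[:,2]]*1000
    m=(abs(B[:,0])<15)&(B[:,2]>44)&(B[:,2]<62)&(B[:,1]>-70)&(B[:,1]<60)
    h=np.histogram(B[m,1],np.arange(-70,62,3)); print(n,[(int(e),int(k)) for k,e in zip(*h) if k])
    print(barangle(c,S))
E
```

```text
t 14.55 pos [ 0.4969 -0.2085  0.1496] yaw -145.16 gap 0.0001 F [ 0.8 -0.6  0.4] M [-0.   -0.02 -0.02] 
 delta [-0.0006, 0.0636, 0.001] dr [-0.0, -0.003, -0.0] q [-0.55  0.32 -0.19  1.06  0.   -2.73]
top [(-49, 8), (-46, 10), (-43, 6), (-40, 5), (-37, 8), (-34, 8), (-31, 4), (-25, 5), (-22, 8), (-19, 11), (-16, 8), (-13, 3), (-10, 10), (-7, 9), (-4, 10), (-1, 10), (2, 11), (5, 10), (8, 10), (11, 7), (14, 2), (35, 10), (38, 10), (41, 10), (44, 10), (47, 8)]
{-150: (4, np.float64(-136.3), np.float64(0.028)), -135: (28, np.float64(-128.0), np.float64(0.047)), -120: (6, np.float64(-117.6), np.float64(0.039)), 30: (4, np.float64(42.3), np.float64(0.038)), 45: (60, np.float64(53.1), np.float64(0.071)), 60: (8, np.float64(62.7), np.float64(0.044))}
side [(-55, 3), (-52, 13), (-49, 8), (-46, 6), (-43, 10), (-40, 9), (-37, 8), (-34, 6), (-31, 3), (-28, 17), (-25, 15), (-22, 7), (-19, 8), (-16, 4), (-13, 5), (-10, 9), (-7, 16), (-4, 10), (-1, 6), (2, 7), (5, 5), (8, 1), (11, 2), (29, 6), (32, 27), (35, 4), (38, 8), (41, 5), (44, 7), (47, 2)]
{'red': (18, np.float64(-125.9), array([-0.035 , -0.0485])), -135: (47, np.float64(-126.0), np.float64(0.075)), -120: (8, np.float64(-117.3), np.float64(0.044)), 45: (48, np.float64(52.6), np.float64(0.065))}
```

Request:
play_rows([
  {"delta_pos": [0,0.035,0.001],"dr": [0,0,0],"hand": -1},
  {"delta_pos": [0,0.064,0.001],"dr": [0,0,0],"hand": -1},
  {"delta_pos": [0,0.064,0.001],"dr": [0,0,0],"hand": -1},
  {"delta_pos": [0,0.064,0.001],"dr": [0,0,0],"hand": -1},
])

```text
t: 15.05
ee_pos: [0.4976, -0.2095, 0.086]
tool_rot: [[-0.826, -0.0, 0.563], [-0.563, 0.0, -0.826], [0.0, -1.0, -0.0]]
wrist_force: [-0.5, 0.2, 0.4]
finger_gap: 0.0003
```

```bash
sed -i 's/Rt=np.array/b=min(a,np.radians(215)); Rt=np.array/; s/\[\[np.cos(a),0,-np.sin(a)\],\[np.sin(a),0,np.cos(a)\],\[0,-1,0\]\]/[[np.cos(b),0,-np.sin(b)],[np.sin(b),0,np.cos(b)],[0,-1,0]]/' sweep.py; python3 sweep.py 233 153 10
```

```text
t 15.05 pos [ 0.4976 -0.2095  0.086 ] yaw -145.7 Ft -0.45 Fr 0.24 Fz 0.4 off 47.0
[{"delta_pos": [0.0074, 0.0000, -0.0195], "dr": [0, -0.012, 0], "hand": -1}, {"delta_pos": [0.0107, 0.0000, -0.0273], "dr": [0, -0.012, 0], "hand": -1}, {"delta_pos": [0.0129, 0.0000, -0.0354], "dr": [0, 0.092, 0], "hand": -1}, {"delta_pos": [0.0140, 0.0000, -0.0438], "dr": [0, 0.232, 0], "hand": -1}, {"delta_pos": [0.0138, 0.0000, -0.0522], "dr": [0, 0.372, 0], "hand": -1}, {"delta_pos": [0.0125, 0.0000, -0.0606], "dr": [0, 0.511, 0], "hand": -1}, {"delta_pos": [0.0100, 0.0000, -0.0686], "dr": [0, 0.651, 0], "hand": -1}, {"delta_pos": [0.0065, 0.0000, -0.0763], "dr": [0, 0.790, 0], "hand": -1}, {"delta_pos": [0.0019, 0.0001, -0.0833], "dr": [0, 0.930, 0], "hand": -1}, {"delta_pos": [-0.0036, 0.0001, -0.0897], "dr": [0, 1.070, 0], "hand": -1}]
```

Request:
play_rows([
  {"delta_pos": [0.0075,0,-0.0195],"dr": [0,-0.012,0],"hand": -1},
  {"delta_pos": [0.0105,0,-0.0275],"dr": [0,-0.012,0],"hand": -1},
  {"delta_pos": [0.013,0,-0.0355],"dr": [0,0.092,0],"hand": -1},
  {"delta_pos": [0.014,0,-0.044],"dr": [0,0.232,0],"hand": -1},
  {"delta_pos": [0.014,0,-0.052],"dr": [0,0.372,0],"hand": -1},
  {"delta_pos": [0.0125,0,-0.0605],"dr": [0,0.511,0],"hand": -1},
  {"delta_pos": [0.01,0,-0.0685],"dr": [0,0.651,0],"hand": -1},
  {"delta_pos": [0.0065,0,-0.0765],"dr": [0,0.79,0],"hand": -1},
  {"delta_pos": [0.002,0,-0.0835],"dr": [0,0.93,0],"hand": -1},
  {"delta_pos": [-0.0035,0,-0.0895],"dr": [0,1.07,0],"hand": -1},
])

```text
t: 16.05
ee_pos: [0.4508, -0.1339, 0.0868]
tool_rot: [[-0.888, 0.002, -0.459], [0.459, -0.001, -0.888], [-0.002, -1.0, 0.0]]
wrist_force: [-1.1, -1.6, 0.4]
finger_gap: -0.0002
```

```bash
python3 sweep.py 153 103 10; python3 bar.py
```

```text
t 16.05 pos [ 0.4508 -0.1339  0.0868] yaw 152.6 Ft 1.88 Fr 0.21 Fz 0.4 off 17.5
[{"delta_pos": [0.0021, 0.0007, -0.0053], "dr": [0, 0.081, 0], "hand": -1}, {"delta_pos": [0.0030, 0.0007, -0.0105], "dr": [0, 0.168, 0], "hand": -1}, {"delta_pos": [0.0034, 0.0007, -0.0158], "dr": [0, 0.256, 0], "hand": -1}, {"delta_pos": [0.0033, 0.0007, -0.0210], "dr": [0, 0.343, 0], "hand": -1}, {"delta_pos": [0.0028, 0.0007, -0.0263], "dr": [0, 0.430, 0], "hand": -1}, {"delta_pos": [0.0018, 0.0007, -0.0315], "dr": [0, 0.517, 0], "hand": -1}, {"delta_pos": [0.0003, 0.0007, -0.0365], "dr": [0, 0.605, 0], "hand": -1}, {"delta_pos": [-0.0015, 0.0007, -0.0415], "dr": [0, 0.692, 0], "hand": -1}, {"delta_pos": [-0.0038, 0.0007, -0.0462], "dr": [0, 0.779, 0], "hand": -1}, {"delta_pos": [-0.0065, 0.0007, -0.0507], "dr": [0, 0.866, 0], "hand": -1}]
16.05
top {-45: (4, np.float64(-31.9), np.float64(0.066)), -30: (10, np.float64(-25.8), np.float64(0.056))}
side {-45: (65, np.float64(-33.9), np.float64(0.067)), -30: (28, np.float64(-27.1), np.float64(0.061)), 135: (9, np.float64(147.0), np.float64(0.069)), 150: (36, np.float64(155.9), np.float64(0.072)), 165: (73, np.float64(174.7), np.float64(0.073))}
```

Request:
play_rows([
  {"delta_pos": [0.002,0,-0.0055],"dr": [0,0.081,0],"hand": -1},
  {"delta_pos": [0.003,0,-0.0105],"dr": [0,0.168,0],"hand": -1},
  {"delta_pos": [0.0035,0,-0.016],"dr": [0,0.256,0],"hand": -1},
  {"delta_pos": [0.0035,0,-0.021],"dr": [0,0.343,0],"hand": -1},
  {"delta_pos": [0.003,0,-0.0265],"dr": [0,0.43,0],"hand": -1},
  {"delta_pos": [0.002,0,-0.0315],"dr": [0,0.517,0],"hand": -1},
  {"delta_pos": [0.0005,0,-0.0365],"dr": [0,0.605,0],"hand": -1},
  {"delta_pos": [-0.0015,0,-0.0415],"dr": [0,0.692,0],"hand": -1},
])

```text
t: 16.95
ee_pos: [0.4707, -0.0978, 0.0861]
tool_rot: [[-0.398, 0.001, -0.918], [0.918, -0.001, -0.398], [-0.001, -1.0, -0.0]]
wrist_force: [-2.1, -2.1, 0.2]
finger_gap: -0.0003
```

```bash
cat > look.py <<'E'
from h import *
from bar import *
def go():
  for n in("top","side"):
    c=eyes.camera(n); full=c["depth"]>0; P=pts(c,full)
    s=S if n=="top" else S+[-.001,-.0025]
    a=np.radians(YAW); o=s+.128*np.array([-np.sin(a),np.cos(a)])
    B=np.c_[(P[:,:2]-o)@np.array([[np.cos(a),-np.sin(a)],[np.sin(a),np.cos(a)]]),P[:,2]]*1000
    m=(abs(B[:,0])<20)&(B[:,2]>44)&(B[:,2]<62)&(B[:,1]>-40)&(B[:,1]<60)
    h=np.histogram(B[m,1],np.arange(-40,62,3)); print(n,[(int(e),int(k)) for k,e in zip(*h) if k])
    print(barangle(c,s))
if __name__=="__main__": go()
E
cat > force.py <<'E'
from h import *
from bar import S
import sys
def force(n):
    F=[]; 
    for i in range(n):
        s=monitor.get_state(); p=np.array(s["ee_pos"])[:2]-S; f=np.array(s["wrist_force"])[:2]
        a=np.arctan2(s["tool_rot"][1][0],s["tool_rot"][0][0]); F.append(f@[-np.sin(a),np.cos(a)])
        if i<n-1: eyes.camera("side")
    print("Ft mean",np.mean(F).round(2),"se",(np.std(F)/n**.5).round(2),"torque",(np.mean(F)*.058).round(3))
force(int(sys.argv[1]))
E
python3 look.py; python3 force.py 6; python3 sweep.py 113 97 8
```

```text
top [(-34, 6), (-31, 11), (-28, 10), (-25, 12), (-22, 11), (-19, 8), (-16, 13), (-7, 13), (-4, 13), (-1, 13), (2, 12), (5, 11), (8, 14), (11, 12), (14, 14), (17, 13), (20, 13), (23, 11), (26, 13), (35, 14), (38, 13), (41, 13), (44, 13), (47, 10)]
{-75: (10, np.float64(-64.1), np.float64(0.069)), -60: (4, np.float64(-50.5), np.float64(0.077)), -45: (5, np.float64(-36.8), np.float64(0.074))}
side [(-7, 2), (-4, 2), (-1, 2), (5, 1), (8, 6), (11, 2), (14, 4), (17, 2), (20, 2), (23, 1), (26, 1), (32, 2), (35, 5), (41, 1), (47, 1)]
{-90: (7, np.float64(-77.0), np.float64(0.031)), -75: (100, np.float64(-69.9), np.float64(0.072)), 90: (5, np.float64(104.6), np.float64(0.043)), 105: (46, np.float64(114.4), np.float64(0.048)), 120: (42, np.float64(129.8), np.float64(0.076)), 135: (36, np.float64(136.6), np.float64(0.069))}
Ft mean -0.19 se 0.21 torque -0.011
t 17.3 pos [ 0.4702 -0.0975  0.0855] yaw 113.5 Ft 0.67 Fr 0.35 Fz 0.8 off 17.2
[{"delta_pos": [-0.0000, -0.0005, -0.0028], "dr": [0, 0.044, 0], "hand": -1}, {"delta_pos": [0.0004, -0.0005, -0.0049], "dr": [0, 0.079, 0], "hand": -1}, {"delta_pos": [0.0008, -0.0005, -0.0069], "dr": [0, 0.114, 0], "hand": -1}, {"delta_pos": [0.0011, -0.0005, -0.0090], "dr": [0, 0.149, 0], "hand": -1}, {"delta_pos": [0.0014, -0.0005, -0.0111], "dr": [0, 0.184, 0], "hand": -1}, {"delta_pos": [0.0016, -0.0005, -0.0132], "dr": [0, 0.219, 0], "hand": -1}, {"delta_pos": [0.0017, -0.0005, -0.0153], "dr": [0, 0.253, 0], "hand": -1}, {"delta_pos": [0.0017, -0.0005, -0.0174], "dr": [0, 0.288, 0], "hand": -1}]
```

Request:
play_rows([
  {"delta_pos": [0.0006,0,-0.002],"dr": [0,0.035,0],"hand": -1},
  {"delta_pos": [0.001,0,-0.0041],"dr": [0,0.07,0],"hand": -1},
])

```text
t: 17.5
ee_pos: [0.4734, -0.095, 0.0854]
tool_rot: [[-0.332, -0.0, -0.943], [0.943, -0.0, -0.332], [-0.0, -1.0, 0.0]]
wrist_force: [-1.6, -0.8, 0.3]
finger_gap: 0.0
```

Request:
play_rows([
  {"delta_pos": [0.0006,0,-0.002],"dr": [0,0.035,0],"hand": -1},
  {"delta_pos": [0.001,0,-0.0041],"dr": [0,0.07,0],"hand": -1},
])

```text
t: 17.7
ee_pos: [0.477, -0.0926, 0.0854]
tool_rot: [[-0.265, -0.0, -0.964], [0.964, -0.0, -0.265], [-0.0, -1.0, 0.0]]
wrist_force: [-0.7, -0.8, 1.4]
finger_gap: 0.0002
```

Request:
play_rows([
  {"delta_pos": [0.0006,0,-0.002],"dr": [0,0.035,0],"hand": -1},
  {"delta_pos": [0.001,0,-0.0041],"dr": [0,0.07,0],"hand": -1},
])

```text
t: 17.9
ee_pos: [0.4807, -0.0906, 0.0854]
tool_rot: [[-0.197, -0.0, -0.98], [0.98, -0.0, -0.197], [-0.0, -1.0, 0.0]]
wrist_force: [-1.8, -0.5, 0.8]
finger_gap: 0.0
```

Request:
play_rows([
  {"delta_pos": [0.0006,0,-0.002],"dr": [0,0.035,0],"hand": -1},
  {"delta_pos": [0.001,0,-0.0041],"dr": [0,0.07,0],"hand": -1},
])

```text
t: 18.1
ee_pos: [0.4845, -0.0887, 0.0854]
tool_rot: [[-0.128, -0.0, -0.992], [0.992, -0.0, -0.128], [0.0, -1.0, 0.0]]
wrist_force: [-0.9, 0.6, 1.7]
finger_gap: 0.0001
```

```bash
python3 sweep.py 97 93 1; python3 look.py; python3 force.py 3
```

```text
t 18.1 pos [ 0.4845 -0.0887  0.0854] yaw 97.4 Ft 0.79 Fr 0.68 Fz 1.7 off 17.7
[{"delta_pos": [0.0006, -0.0006, -0.0051], "dr": [0, 0.076, 0], "hand": -1}]
top [(-28, 1), (-25, 5), (-22, 8), (-19, 10), (-16, 12), (-13, 5), (-7, 3), (-4, 13), (-1, 12), (2, 14), (5, 13), (8, 11), (11, 15), (14, 13), (17, 13), (20, 13), (23, 13), (26, 14), (29, 7), (35, 14), (38, 14), (41, 13), (44, 14), (47, 8)]
{}
side [(-34, 2), (-31, 7), (-25, 1), (-22, 1), (-19, 1), (-16, 3), (-13, 2), (-7, 4), (-4, 7), (-1, 2), (2, 6), (5, 3), (8, 2), (11, 6), (14, 11), (17, 5), (20, 5), (23, 5), (26, 4), (29, 1), (35, 24), (38, 9), (41, 5), (44, 7), (47, 1), (50, 1)]
{-105: (10, np.float64(-93.1), np.float64(0.036)), -90: (94, np.float64(-84.4), np.float64(0.071)), 75: (4, np.float64(86.2), np.float64(0.044)), 90: (46, np.float64(101.0), np.float64(0.052)), 105: (50, np.float64(115.5), np.float64(0.078)), 120: (30, np.float64(121.4), np.float64(0.069))}
Ft mean -0.27 se 0.36 torque -0.016
```

Request:
play_rows([
  {"delta_pos": [0.0006,0,-0.002],"dr": [0,0.035,0],"hand": -1},
  {"delta_pos": [0.001,0,-0.0041],"dr": [0,0.07,0],"hand": -1},
])

```text
t: 18.5
ee_pos: [0.4884, -0.0872, 0.0853]
tool_rot: [[-0.058, -0.0, -0.998], [0.998, -0.0, -0.058], [-0.0, -1.0, 0.0]]
wrist_force: [-2.3, -0.6, 1.3]
finger_gap: -0.0003
```

Request:
play_rows([
  {"delta_pos": [0.0006,0,-0.002],"dr": [0,0.035,0],"hand": -1},
  {"delta_pos": [0.001,0,-0.0041],"dr": [0,0.07,0],"hand": -1},
])

```text
t: 18.7
ee_pos: [0.4924, -0.0859, 0.0853]
tool_rot: [[0.012, -0.0, -1.0], [1.0, 0.0, 0.012], [0.0, -1.0, 0.0]]
wrist_force: [-1.9, 0.3, 0.5]
finger_gap: 0.0
```

Request:
play_rows([
  {"delta_pos": [0.0006,0,-0.002],"dr": [0,0.035,0],"hand": -1},
  {"delta_pos": [0.001,0,-0.0041],"dr": [0,0.07,0],"hand": -1},
])

```text
t: 18.9
ee_pos: [0.4965, -0.085, 0.0853]
tool_rot: [[0.082, -0.0, -0.997], [0.997, 0.0, 0.082], [0.0, -1.0, 0.0]]
wrist_force: [-1.0, -0.4, 0.7]
finger_gap: -0.0002
```

```bash
python3 sweep.py 85 83 1; python3 look.py
```

```text
t 18.9 pos [ 0.4965 -0.085   0.0853] yaw 85.3 Ft 0.96 Fr -0.52 Fz 0.7 off 17.8
[{"delta_pos": [0.0003, -0.0007, -0.0031], "dr": [0, 0.040, 0], "hand": -1}]
top [(-13, 5), (-10, 2), (-4, 8), (-1, 11), (2, 14), (5, 10), (8, 13), (11, 14), (14, 13), (17, 13), (20, 13), (23, 14), (26, 11), (29, 11), (32, 4), (35, 13), (38, 13), (41, 13), (44, 14), (47, 9)]
{-105: (4, np.float64(-94.1), np.float64(0.066))}
side [(-34, 1), (-31, 9), (-28, 9), (-25, 6), (-22, 2), (-19, 5), (-16, 5), (-13, 3), (-10, 3), (-7, 1), (-4, 22), (-1, 6), (2, 5), (5, 7), (8, 4), (11, 6), (14, 16), (17, 8), (20, 9), (23, 9), (26, 4), (29, 5), (32, 9), (35, 12), (38, 25), (41, 5), (44, 8), (47, 8), (50, 2)]
{'red': (6, np.float64(86.7), array([0.0021, 0.0528])), -105: (90, np.float64(-96.9), np.float64(0.072)), -90: (7, np.float64(-88.1), np.float64(0.052)), 75: (29, np.float64(85.0), np.float64(0.053)), 90: (36, np.float64(94.3), np.float64(0.061)), 105: (44, np.float64(108.6), np.float64(0.071))}
```

Request:
play_rows([
  {"delta_pos": [0.0006,0,-0.002],"dr": [0,0.035,0],"hand": -1},
])

```text
t: 19.1
ee_pos: [0.4985, -0.0846, 0.0853]
tool_rot: [[0.115, -0.0, -0.993], [0.993, -0.0, 0.115], [-0.0, -1.0, 0.0]]
wrist_force: [-1.4, -0.1, 0.8]
finger_gap: 0.0001
```

Request:
play_rows([
  {"delta_pos": [0.0006,0,-0.002],"dr": [0,0.035,0],"hand": -1},
])

```text
t: 19.2
ee_pos: [0.5006, -0.0842, 0.0853]
tool_rot: [[0.151, -0.0, -0.989], [0.989, -0.0, 0.151], [-0.0, -1.0, 0.0]]
wrist_force: [-2.4, 0.5, 0.3]
finger_gap: 0.0001
```

Request:
play_rows([
  {"delta_pos": [0.0006,0,-0.002],"dr": [0,0.035,0],"hand": -1},
])

```text
t: 19.3
ee_pos: [0.5027, -0.0839, 0.0853]
tool_rot: [[0.185, -0.0, -0.983], [0.983, -0.0, 0.185], [-0.0, -1.0, 0.0]]
wrist_force: [-0.2, -0.5, 0.2]
finger_gap: 0.0004
```

Request:
play_rows([
  {"delta_pos": [0.0006,0,-0.002],"dr": [0,0.035,0],"hand": -1},
])

```text
t: 19.4
ee_pos: [0.5048, -0.0837, 0.0853]
tool_rot: [[0.22, -0.0, -0.976], [0.976, -0.0, 0.22], [-0.0, -1.0, 0.0]]
wrist_force: [-1.8, -1.0, 0.4]
finger_gap: -0.0
```

Request:
play_rows([
  {"delta_pos": [0.0006,0,-0.002],"dr": [0,0.035,0],"hand": -1},
])

```text
t: 19.5
ee_pos: [0.5069, -0.0836, 0.0853]
tool_rot: [[0.253, -0.0, -0.967], [0.967, -0.0, 0.253], [-0.0, -1.0, 0.0]]
wrist_force: [-1.9, -0.4, 1.1]
finger_gap: 0.0002
```

Request:
play_rows([
  {"delta_pos": [0.0006,0,-0.002],"dr": [0,0.035,0],"hand": -1},
])

```text
t: 19.6
ee_pos: [0.509, -0.0835, 0.0853]
tool_rot: [[0.287, -0.0, -0.958], [0.958, -0.0, 0.287], [-0.0, -1.0, 0.0]]
wrist_force: [-2.3, 0.2, 1.2]
finger_gap: 0.0001
```

```bash
python3 sweep.py 73 71 1; python3 look.py
```

```text
t 19.6 pos [ 0.509  -0.0835  0.0853] yaw 73.3 Ft 2.28 Fr -0.51 Fz 1.2 off 18.0
[{"delta_pos": [0.0004, -0.0007, -0.0034], "dr": [0, 0.040, 0], "hand": -1}]
top [(-4, 1), (-1, 12), (2, 14), (5, 13), (8, 11), (11, 15), (14, 13), (17, 13), (20, 13), (23, 13), (26, 14), (29, 13), (32, 8), (35, 15), (38, 13), (41, 13), (44, 14), (47, 9)]
{-120: (12, np.float64(-107.7), np.float64(0.067)), -105: (6, np.float64(-102.6), np.float64(0.065))}
side [(-31, 4), (-28, 17), (-25, 8), (-22, 5), (-19, 9), (-16, 11), (-13, 5), (-10, 4), (-7, 4), (-4, 5), (-1, 31), (2, 10), (5, 10), (8, 3), (11, 9), (14, 16), (17, 12), (20, 12), (23, 9), (26, 7), (29, 2), (32, 12), (35, 16), (38, 15), (41, 11), (44, 7), (47, 5), (50, 3)]
{'red': (11, np.float64(72.9), array([0.0171, 0.0561])), -120: (62, np.float64(-109.4), np.float64(0.071)), -105: (30, np.float64(-102.7), np.float64(0.07)), 60: (15, np.float64(71.1), np.float64(0.05)), 75: (34, np.float64(81.5), np.float64(0.053)), 90: (40, np.float64(97.2), np.float64(0.071))}
```

Request:
play_rows([
  {"delta_pos": [0.0003,0,-0.001],"dr": [0,0.0175,0],"hand": -1},
])

```text
t: 19.8
ee_pos: [0.51, -0.0835, 0.0853]
tool_rot: [[0.303, -0.0, -0.953], [0.953, 0.0, 0.303], [-0.0, -1.0, 0.0]]
wrist_force: [-1.7, 0.1, -0.5]
finger_gap: -0.0003
```

Request:
play_rows([
  {"delta_pos": [0.0003,0,-0.001],"dr": [0,0.0175,0],"hand": -1},
])

```text
t: 19.9
ee_pos: [0.5111, -0.0834, 0.0853]
tool_rot: [[0.321, -0.0, -0.947], [0.947, 0.0, 0.321], [-0.0, -1.0, 0.0]]
wrist_force: [-0.9, 0.6, -0.1]
finger_gap: 0.0
```

Request:
play_rows([
  {"delta_pos": [0.0003,0,-0.001],"dr": [0,0.0175,0],"hand": -1},
])

```text
t: 20.0
ee_pos: [0.5123, -0.0835, 0.0853]
tool_rot: [[0.338, -0.0, -0.941], [0.941, -0.0, 0.338], [-0.0, -1.0, 0.0]]
wrist_force: [-1.6, -0.6, -1.2]
finger_gap: -0.0006
```

Request:
play_rows([
  {"delta_pos": [0.0003,0,-0.001],"dr": [0,0.0175,0],"hand": -1},
])

```text
t: 20.1
ee_pos: [0.5134, -0.0836, 0.0853]
tool_rot: [[0.355, -0.0, -0.935], [0.935, -0.0, 0.355], [-0.0, -1.0, 0.0]]
wrist_force: [-1.6, 0.1, 0.7]
finger_gap: -0.0002
```

Request:
play_rows([
  {"delta_pos": [0.0003,0,-0.001],"dr": [0,0.0175,0],"hand": -1},
])

```text
t: 20.2
ee_pos: [0.5145, -0.0836, 0.0853]
tool_rot: [[0.372, -0.0, -0.928], [0.928, -0.0, 0.372], [-0.0, -1.0, 0.0]]
wrist_force: [-1.5, -1.0, 1.0]
finger_gap: -0.0007
```

Request:
play_rows([
  {"delta_pos": [0.0003,0,-0.001],"dr": [0,0.0175,0],"hand": -1},
])

```text
t: 20.3
ee_pos: [0.5155, -0.0837, 0.0853]
tool_rot: [[0.388, -0.0, -0.922], [0.922, -0.0, 0.388], [-0.0, -1.0, 0.0]]
wrist_force: [-2.2, 0.1, -0.2]
finger_gap: -0.0003
```

Request:
play_rows([
  {"delta_pos": [0.0003,0,-0.001],"dr": [0,0.0175,0],"hand": -1},
])

```text
t: 20.4
ee_pos: [0.5165, -0.0838, 0.0853]
tool_rot: [[0.404, -0.0, -0.915], [0.915, -0.0, 0.404], [-0.0, -1.0, 0.0]]
wrist_force: [-2.1, -0.3, 0.8]
finger_gap: 0.0001
```

Request:
play_rows([
  {"delta_pos": [0.0003,0,-0.001],"dr": [0,0.0175,0],"hand": -1},
])

```text
t: 20.5
ee_pos: [0.5175, -0.0839, 0.0853]
tool_rot: [[0.42, -0.0, -0.908], [0.908, 0.0, 0.42], [-0.0, -1.0, 0.0]]
wrist_force: [-2.0, -1.0, 0.6]
finger_gap: -0.0002
```

Request:
play_rows([
  {"delta_pos": [0.0003,0,-0.001],"dr": [0,0.0175,0],"hand": -1},
])

```text
t: 20.6
ee_pos: [0.5185, -0.084, 0.0853]
tool_rot: [[0.436, -0.0, -0.9], [0.9, 0.0, 0.436], [-0.0, -1.0, 0.0]]
wrist_force: [-3.1, -0.1, 0.3]
finger_gap: -0.0002
```

Request:
play_rows([
  {"delta_pos": [0.0003,0,-0.001],"dr": [0,0.0175,0],"hand": -1},
])

```text
t: 20.7
ee_pos: [0.5196, -0.0842, 0.0853]
tool_rot: [[0.451, -0.0, -0.892], [0.892, 0.0, 0.451], [-0.0, -1.0, 0.0]]
wrist_force: [-3.1, 0.1, 0.4]
finger_gap: -0.0002
```

Request:
play_rows([
  {"delta_pos": [0.0003,0,-0.001],"dr": [0,0.0175,0],"hand": -1},
])

```text
t: 20.8
ee_pos: [0.5205, -0.0843, 0.0852]
tool_rot: [[0.467, -0.0, -0.884], [0.884, 0.0, 0.467], [-0.0, -1.0, 0.0]]
wrist_force: [-3.1, 0.6, 0.7]
finger_gap: 0.0001
```

```bash
python3 force.py 10; python3 sweep.py 62 61 1; python3 look.py
```

```text
Ft mean 2.17 se 0.25 torque 0.126
t 21.25 pos [ 0.5207 -0.0844  0.0853] yaw 62.2 Ft 2.92 Fr -1.78 Fz 0.1 off 18.1
[{"delta_pos": [-0.0000, -0.0007, -0.0023], "dr": [0, 0.022, 0], "hand": -1}]
top [(-1, 10), (2, 14), (5, 13), (8, 11), (11, 14), (14, 12), (17, 13), (20, 13), (23, 14), (26, 12), (29, 12), (32, 13), (35, 15), (38, 13), (41, 13), (44, 13), (47, 10)]
{-135: (5, np.float64(-121.0), np.float64(0.066)), -120: (18, np.float64(-116.0), np.float64(0.069))}
side [(-28, 9), (-25, 23), (-22, 9), (-19, 8), (-16, 12), (-13, 8), (-10, 10), (-7, 5), (-4, 5), (-1, 25), (2, 16), (5, 10), (8, 4), (11, 6), (14, 20), (17, 14), (20, 11), (23, 6), (26, 9), (29, 2), (32, 11), (35, 14), (38, 10), (41, 12), (44, 7), (47, 10), (50, 1)]
{'red': (13, np.float64(64.3), array([0.0249, 0.052 ])), -135: (24, np.float64(-121.9), np.float64(0.067)), -120: (63, np.float64(-115.6), np.float64(0.071)), 45: (9, np.float64(57.2), np.float64(0.056)), 60: (25, np.float64(67.2), np.float64(0.051)), 75: (42, np.float64(85.3), np.float64(0.067))}
```

The handle has gone stiff: Ft is about 2.9 N moving (0.165 N m), and it now holds at rest, where it didn't before. The gap between brush and stop has closed. I'll add one small degree to sit mid-band.

Request:
play_rows([
  {"delta_pos": [0.0003,0,-0.001],"dr": [0,0.0175,0],"hand": -1},
])

```text
t: 21.45
ee_pos: [0.5215, -0.0846, 0.0853]
tool_rot: [[0.482, -0.0, -0.876], [0.876, 0.0, 0.482], [-0.0, -1.0, 0.0]]
wrist_force: [-4.2, 0.9, -0.0]
finger_gap: -0.0003
```

```bash
python3 force.py 10; python3 plan.py 500 -80 150
```

```text
Ft mean 2.89 se 0.23 torque 0.168
t 21.9 pos [ 0.5216 -0.0846  0.0853] yaw 61.25 gap 0.0001 F [-3.1  0.3 -0.1] M [ 0.    0.63 -0.03] 
 delta [-0.0064, -0.0647, 0.0212] dr [0.0, 0.0, 0.0] q [-0.32  0.36 -0.33  0.89 -0.    0.19]
```

At about 0.17–0.2 N m I stop and back off.

Request:
play_rows([
  {"delta_pos": [0,0,0.006],"dr": [0,0,0],"hand": -1},
  {"delta_pos": [0,0,0.01],"dr": [0,0,0],"hand": -1},
  {"delta_pos": [0,-0.045,0.01],"dr": [0,0,0],"hand": -1},
  {"delta_pos": [0,-0.09,0.01],"dr": [0,0,0],"hand": -1},
  {"delta_pos": [-0.04,-0.1,0.05],"dr": [0,0,0],"hand": -1},
  {"delta_pos": [-0.05,-0.1,0.1],"dr": [0,0,0],"hand": -1},
  {"delta_pos": [-0.05,-0.1,0.14],"dr": [0,0,0],"hand": -1},
  {"delta_pos": [-0.05,-0.1,0.14],"dr": [0,0,0],"hand": -1},
])

```text
t: 22.7
ee_pos: [0.3701, -0.059, 0.1855]
tool_rot: [[0.481, -0.001, -0.877], [0.877, 0.001, 0.481], [0.0, -1.0, 0.001]]
wrist_force: [0.0, 0.7, -0.4]
finger_gap: 0.0002
```

```bash
python3 look.py; python3 - <<'E'
from h import *
s=monitor.get_state(); print(s["t"],np.round(s["ee_pos"],3),np.round(s["wrist_force"],1))
b=eyes.camera("side")["pixels"][190:280,250:360,::-1]; a=eyes.camera("top")["pixels"][150:240,265:375,::-1]
cv2.imwrite("pics/p4.png",np.hstack([cv2.resize(a,(400,327)),cv2.resize(b,(400,327))]))
E
```

```text
top [(-28, 6), (-25, 13), (-22, 12), (-19, 11), (-16, 10), (-13, 11), (-10, 8), (-7, 1), (-1, 12), (2, 14), (5, 13), (8, 12), (11, 15), (14, 13), (17, 13), (20, 14), (23, 12), (26, 12), (29, 13), (32, 12), (35, 14), (38, 12), (41, 14), (44, 13), (47, 9)]
{'red': (18, np.float64(65.8), array([0.0244, 0.0537])), -135: (12, np.float64(-122.0), np.float64(0.06)), -120: (54, np.float64(-114.0), np.float64(0.069)), -105: (4, np.float64(-102.8), np.float64(0.036)), 45: (9, np.float64(57.6), np.float64(0.042)), 60: (39, np.float64(66.4), np.float64(0.072))}
side [(-31, 1), (-28, 7), (-25, 14), (-22, 15), (-19, 10), (-16, 11), (-13, 10), (-10, 9), (-7, 3), (-4, 9), (-1, 24), (2, 16), (5, 7), (8, 6), (11, 8), (14, 12), (17, 21), (20, 11), (23, 6), (26, 8), (29, 3), (32, 9), (35, 15), (38, 19), (41, 8), (44, 9), (47, 7)]
{'red': (14, np.float64(66.8), array([0.0235, 0.0532])), -135: (11, np.float64(-121.8), np.float64(0.055)), -120: (75, np.float64(-114.4), np.float64(0.071)), 45: (7, np.float64(58.2), np.float64(0.055)), 60: (28, np.float64(67.7), np.float64(0.07))}
22.8 [ 0.375 -0.061  0.186] [0.6 0.2 0.7]
```

View pics/p4.png

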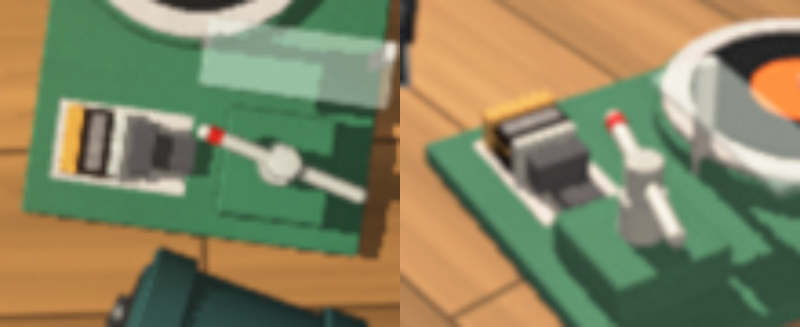

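Brush is against the stop and the jaw is closed on it. The bar image reads about 2° looser than where I left it, so I'll check for springback with a gentle touch on the same end.

```bash
python3 - <<'E'
from h import *; from bar import S
a=np.radians(61.25);u=np.array([np.cos(a),np.sin(a)]);t=np.array([-u[1],u[0]])
s=monitor.get_state();R=np.array(s["tool_rot"]);p=np.array(s["ee_pos"])
for off,z in((30,.186),(30,.086)): print((R.T@(np.r_[S+.058*u+off/1000*t,z]-p)).round(4), np.degrees(np.arctan2(R[1,0],R[0,0])).round(2))
E
```

```text
[ 0.0495 -0.0003 -0.1271] 61.25
[ 0.0495  0.0997 -0.127 ] 61.25
```

Request:
play_rows([
  {"delta_pos": [0.02,0,-0.045],"dr": [0,0,0],"hand": -1},
  {"delta_pos": [0.04,0,-0.09],"dr": [0,0,0],"hand": -1},
  {"delta_pos": [0.0495,0,-0.127],"dr": [0,0,0],"hand": -1},
  {"delta_pos": [0.0495,0.03,-0.127],"dr": [0,0,0],"hand": -1},
  {"delta_pos": [0.0495,0.065,-0.127],"dr": [0,0,0],"hand": -1},
  {"delta_pos": [0.0495,0.1,-0.127],"dr": [0,0,0],"hand": -1},
  {"delta_pos": [0.0495,0.1,-0.127],"dr": [0,0,0],"hand": -1},
  {"delta_pos": [0.0495,0.1,-0.127],"dr": [0,0,0],"hand": -1},
])

```text
t: 23.7
ee_pos: [0.5106, -0.079, 0.0856]
tool_rot: [[0.481, -0.001, -0.877], [0.877, 0.0, 0.481], [-0.0, -1.0, 0.001]]
wrist_force: [0.5, -0.3, 0.4]
finger_gap: -0.0002
```

```bash
python3 sweep.py 61 60 1
```

```text
t 23.7 pos [ 0.5106 -0.079   0.0856] yaw 61.2 Ft -0.58 Fr 0.03 Fz 0.4 off 30.6
[{"delta_pos": [0.0004, -0.0004, -0.0148], "dr": [0, 0.022, 0], "hand": -1}]
```

Request:
play_rows([
  {"delta_pos": [0,0,-0.004],"dr": [0,0,0],"hand": -1},
  {"delta_pos": [0,0,-0.007],"dr": [0,0,0],"hand": -1},
  {"delta_pos": [0,0,-0.007],"dr": [0,0,0],"hand": -1},
])

```text
t: 24.0
ee_pos: [0.5173, -0.0827, 0.0864]
tool_rot: [[0.481, 0.002, -0.877], [0.877, -0.001, 0.481], [0.0, -1.0, -0.002]]
wrist_force: [-0.5, -0.5, 0.6]
finger_gap: 0.0002
```

```bash
python3 force.py 4
```

```text
Ft mean -0.34 se 0.18 torque -0.02
```

Request:
play_rows([
  {"delta_pos": [0,0,-0.0007],"dr": [0,0,0],"hand": -1},
])

```text
t: 24.25
ee_pos: [0.5167, -0.0825, 0.0855]
tool_rot: [[0.481, 0.0, -0.877], [0.877, -0.0, 0.481], [0.0, -1.0, -0.0]]
wrist_force: [-0.4, 0.2, -0.2]
finger_gap: -0.0001
```

```bash
python3 force.py 4
```

```text
Ft mean 0.65 se 0.17 torque 0.037
```

Request:
play_rows([
  {"delta_pos": [0,0,-0.0007],"dr": [0,0,0],"hand": -1},
])

```text
t: 24.5
ee_pos: [0.5173, -0.0828, 0.0853]
tool_rot: [[0.481, -0.0, -0.877], [0.877, 0.0, 0.481], [-0.0, -1.0, 0.0]]
wrist_force: [-0.7, -0.1, -0.5]
finger_gap: -0.0001
```

```bash
python3 force.py 4
```

```text
Ft mean 0.0 se 0.19 torque 0.0
```

Request:
play_rows([
  {"delta_pos": [0,0,-0.0007],"dr": [0,0,0],"hand": -1},
])

```text
t: 24.75
ee_pos: [0.518, -0.0832, 0.0853]
tool_rot: [[0.481, -0.0, -0.877], [0.877, 0.0, 0.481], [-0.0, -1.0, 0.0]]
wrist_force: [-0.4, 1.4, 0.2]
finger_gap: 0.0002
```

```bash
python3 force.py 4; python3 sweep.py 61 60 1 | head -1
```

```text
Ft mean 0.19 se 0.26 torque 0.011
t 24.9 pos [ 0.518  -0.0832  0.0853] yaw 61.2 Ft -0.35 Fr -0.01 Fz -0.5 off 22.0
```

Request:
play_rows([
  {"delta_pos": [0,0,-0.0007],"dr": [0,0,0],"hand": -1},
])

```text
t: 25.0
ee_pos: [0.5185, -0.0834, 0.0853]
tool_rot: [[0.481, -0.0, -0.877], [0.877, 0.0, 0.481], [-0.0, -1.0, 0.0]]
wrist_force: [-1.7, 2.1, 0.6]
finger_gap: 0.0001
```

```bash
python3 force.py 4
```

```text
Ft mean 1.63 se 0.37 torque 0.095
```

Request:
play_rows([
  {"delta_pos": [0,0,-0.0007],"dr": [0,0,0],"hand": -1},
])

```text
t: 25.25
ee_pos: [0.519, -0.0837, 0.0853]
tool_rot: [[0.481, -0.0, -0.877], [0.877, 0.0, 0.481], [0.0, -1.0, 0.001]]
wrist_force: [-2.1, 2.8, 0.3]
finger_gap: 0.0002
```

```bash
python3 force.py 4
```

```text
Ft mean 2.73 se 0.25 torque 0.158
```

Request:
play_rows([
  {"delta_pos": [0,0,-0.0007],"dr": [0,0,0],"hand": -1},
])

```text
t: 25.5
ee_pos: [0.5197, -0.084, 0.0853]
tool_rot: [[0.481, -0.0, -0.877], [0.877, 0.0, 0.481], [0.0, -1.0, 0.0]]
wrist_force: [-1.6, 1.3, -0.0]
finger_gap: 0.0002
```

```bash
python3 force.py 4; python3 sweep.py 61 60 1 | head -1
```

```text
Ft mean 2.56 se 0.28 torque 0.149
t 25.65 pos [ 0.5198 -0.0841  0.0853] yaw 61.2 Ft 2.47 Fr 2.09 Fz -0.3 off 20.0
```

Touching again gave 2.6–2.7 N almost immediately. That is about 0.155 N m, or roughly 10 N still on the brush, so the nip holds. I'll back off slowly and leave.

Request:
play_rows([
  {"delta_pos": [0,0,0.0007],"dr": [0,0,0],"hand": -1},
  {"delta_pos": [0,0,0.0014],"dr": [0,0,0],"hand": -1},
  {"delta_pos": [0,0,0.0021],"dr": [0,0,0],"hand": -1},
  {"delta_pos": [0,0,0.003],"dr": [0,0,0],"hand": -1},
  {"delta_pos": [0,0,0.006],"dr": [0,0,0],"hand": -1},
  {"delta_pos": [0,0,0.01],"dr": [0,0,0],"hand": -1},
  {"delta_pos": [0,-0.045,0.01],"dr": [0,0,0],"hand": -1},
  {"delta_pos": [0,-0.09,0.01],"dr": [0,0,0],"hand": -1},
  {"delta_pos": [-0.04,-0.1,0.06],"dr": [0,0,0],"hand": -1},
  {"delta_pos": [-0.05,-0.1,0.12],"dr": [0,0,0],"hand": -1},
])

```text
t: 26.65
ee_pos: [0.4142, -0.0772, 0.1859]
tool_rot: [[0.482, 0.003, -0.876], [0.876, -0.002, 0.482], [-0.0, -1.0, -0.004]]
wrist_force: [-0.5, -0.5, 0.7]
finger_gap: 0.0
```

Request:
play_rows([
  {"delta_pos": [0,0,0],"dr": [0,0,0],"hand": -1},
  {"delta_pos": [0,0,0],"dr": [0,0,0],"hand": -1},
  {"delta_pos": [0,0,0],"dr": [0,0,0],"hand": -1},
])

```text
t: 26.95
ee_pos: [0.4146, -0.0762, 0.1847]
tool_rot: [[0.481, 0.001, -0.877], [0.877, -0.0, 0.481], [0.0, -1.0, -0.001]]
wrist_force: [-0.1, 0.3, -0.4]
finger_gap: 0.0001
```

```bash
python3 look.py; python3 - <<'E'
from h import *
s=monitor.get_state(); print(s["t"],np.round(s["ee_pos"],3),np.round(s["wrist_force"],1)); print(job.finish_job())
E
```

```text
top [(-28, 4), (-25, 8), (-22, 12), (-19, 8), (-16, 9), (-13, 7), (-10, 14), (-7, 2), (-1, 11), (2, 14), (5, 11), (8, 11), (11, 14), (14, 13), (17, 13), (20, 13), (23, 13), (26, 12), (29, 12), (32, 13), (35, 15), (38, 13), (41, 13), (44, 14), (47, 9)]
{'red': (17, np.float64(64.6), array([0.0249, 0.0534])), -135: (12, np.float64(-122.2), np.float64(0.059)), -120: (52, np.float64(-114.3), np.float64(0.067)), 45: (10, np.float64(57.6), np.float64(0.049)), 60: (37, np.float64(66.6), np.float64(0.072)), 75: (4, np.float64(78.2), np.float64(0.029))}
side [(-31, 3), (-28, 12), (-25, 19), (-22, 7), (-19, 7), (-16, 12), (-13, 11), (-10, 11), (-7, 5), (-4, 5), (-1, 30), (2, 15), (5, 9), (8, 4), (11, 8), (14, 13), (17, 15), (20, 10), (23, 5), (26, 8), (29, 5), (32, 6), (35, 21), (38, 16), (41, 6), (44, 11), (47, 5), (50, 1)]
{'red': (15, np.float64(66.0), array([0.0245, 0.0537])), -135: (13, np.float64(-122.0), np.float64(0.055)), -120: (74, np.float64(-114.7), np.float64(0.073)), 45: (7, np.float64(57.9), np.float64(0.048)), 60: (25, np.float64(68.3), np.float64(0.049))}
27.05 [ 0.415 -0.076  0.184] [-0.1 -0.3 -0.1]
the job is handed in; nothing more can be done
None
```

The brush is standing on the deck, nipped between the jaw and the brass stop, and the job is handed in at 27 s of the 72 s allowed. I stood it upright in the clamp and let go. I then wound the handle clockwise with closed fingers, first on the plain end and then on the red end, staying clear of the drip guard.

**Stiffness:** I stopped when the push rose from about 1.4 N to about 2.9 N (about 0.17 N m). I then added one more degree to sit mid-band; single readings are noisy, and that step read 4.1 N once.

**Springback:** After I backed off, the pictures showed the handle about 2–3° looser than where I had left it. I touched the same end again gently. It resisted with 2.6–2.7 N almost at once (about 0.155 N m), which I read as roughly 10 N still on the brush. That push turned the bar slightly before I eased off slowly.

**Last check:** The depth pictures show no gap between the brush and the stop, and the bar sits where it did after springback, within about 1°. The wrist force is near zero and the arm is clear of everything. I kept clear of the other objects but did not re-measure their positions at the end.

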